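# Two repair kits for the roller table

## Robot

A 6-joint arm with a two-finger parallel gripper is mounted at the origin on the work surface. World frame = base frame: x ahead of the robot, y to its left, z up, the work surface at z = 0. Lengths are in mm, angles in degrees, forces in N, time in s.
With the tool pointing down it reaches from about 350 to 850 mm from the base axis. Payload 8.1 kg.
Tool frame: the origin (TCP) lies at the very end of the fingers, on their centre line; the grasp point (between the pads) lies 19 mm behind it (r.grasp_offset is the distance from the TCP to the grasp point, in mm); z points along the fingers, y is the line along which they close (so a half turn about z gives the same grasp; the last joint's range is limited). The gripper opens to 85 mm and grips with 20 to 120 N. Pads are 22 mm wide; open, the fingers measure 114 mm over their backs; the gripper's body (76 mm by 85 mm) begins 54 mm behind the grasp point. The pads swing forward as they close: fully open they stand 13 mm farther back than shut.
Start: joints at [59.336, 7.471, 85.268, -0, 87.261, -4.893], TCP at [260.851, 540.335, 231.292] pointing down, gripper open.
Joint ranges: [-169.43, 169.43], [-51.17, 129.36], [1.28, 143.12], [-76.62, 256.62], [0, 156.53], [-152.29, 152.29]. Speed limits (degrees/s): [136.94, 136.94, 159.86, 180, 180, 180].

## Interface

Orientations are given as [roll, pitch, yaw] about the fixed x, y, z axes, in that order (R = Rz(yaw) Ry(pitch) Rx(roll)).
In Python, from bench import r gives the robot as it stands.
- The arm moves only by the tool carry_out, never from a script. Its argument "commands" is a list of rows, each an object with "jaw": the finger opening in m, from 0 to 0.0854; "translation": the shift along the tool's x, y, z in m, a list of three; "spin": the turn about the tool's z in rad. A call has exactly 8 rows; each row shifts and turns the commanded pose from where the row before left it, along the tool's axes as they then stand; what a row does not reach is not made up. A row lasts 1/12 s, in which the tool goes at most 41.7 mm and 7.16 degrees, less where a joint would pass 70% of its speed; a pose out of reach is approached as far as the arm can. A call is refused whole if a number of a shift passes 0.0417 or a number of a turn 0.125, either way. A call with a gripper value outside its range is refused whole. The fingers move at their own pace and stop on an object; "squeeze" is the grip in N (left out, the last holds). Time passes only in rows, so rows that do not move let the fingers close, or fill a call up. It gives the time, the measured TCP pose, the force, the opening and the grip force at its end, in the units of the state.
- r.sense(): the state, without advancing time (a new reading comes with each control period).
- r.snapshot(name): name is "scene" or "top" or "wrist"; returns a dict with "pixels" (480x640x3 uint8, blue, green, red), "K" (3x3 intrinsics, pixels), "extrinsics" (4x4, takes a point from camera to world coordinates). Camera axes: x right, y down, z forward; pixel columns grow to the right and rows downward; lengths in mm; the calibration is good to about 2 mm. A picture is of the moment at which its call begins. There is no depth.
- r.hand_in(): hands the job in; it is judged then, once.
Trained networks look in a picture, given as the dict that the camera call returned (one of the last four; its "shot" number tells which), for a name from the list of things; names that differ only in an ending like _2 or _b are one class to them, and where a whole thing is asked for, a point or a joint stands for the part that bears it (a point fixed in the world has none). Each returns a list of dicts, best first, with "score" (0 to 1); they miss things now and then, are a little off and sometimes report something else, mostly with a low value. They report only what shows in the picture. A call takes as long as a camera call. They do not tell look-alikes from the thing itself.
- r.spot_in(picture, target): "xy" ([column, row] in pixels, amid what is visible of it).
- r.regions_of(picture, target): "pixels" (480x640 bool, what is visible of it) and "xy" ([column, row] in pixels, amid what is visible of it).
- r.landmark_of(picture, target): "xy" ([column, row] in pixels: a listed point, or the origin of a listed thing).
The state is a dict: "time": time; "joint_pos": joint angles; "qd": joint speeds; "joint_efforts": joint torques, N m; "tool_pos": TCP position; "tcp_rot": TCP orientation; "ft_force": force on the tool from outside, world axes, zero at the start; "wrist_torque": the same for the moment, N m; "finger_gap": finger opening in mm; "grip_force": force on a finger pad.
Only numpy, scipy, OpenCV 4.12 (cv2) and the standard library are available. Lean on these libraries where they do the work, as an engineer would, in place of code of your own. Each camera call takes 0.05 s, during which the arm holds its last target. There are 200 camera calls.

## Task

Make up the two repair kits for the saw's roller table from the stock on the rubber mat: the leg kit in the three-compartment tray is the levelling foot, the hexagon lock nut and the small star knob, and the length-stop kit in the two-compartment tray is the angle bracket and the large star knob. Put one part in each compartment, in any order, flat on the tray's floor and the same way up as it stands on the mat. Leave the blade flange, the spanner and the tin where they are, and leave both trays standing flat on the bench.

Things in the scene. Friction and masses are not known exactly. Their poses are not given: they have to be found in the camera images.
- tray_three: Loose open steel tray, THREE equal compartments in a row: 255 mm long (x axis), 110 wide (y), end pulls 14 mm more. Walls and floor 3 mm thick, rim 24 mm above the bench. Compartments 81 x 104 mm inside, centres at x = -84, 0, +84 mm, y = 0; floor surface z = 3 mm. Origin: centre of underside, z up. On the bench left or right of the mat, length within 17 degrees of world x.
- tray_two: Loose open steel tray, TWO equal compartments in a row: 171 mm long (x axis), 110 wide (y), end pulls 14 mm more. Walls and floor 3 mm thick, rim 24 mm above the bench. Compartments 81 x 104 mm inside, centres at x = -42, +42 mm, y = 0; floor surface z = 3 mm. Origin: centre of underside, z up. On the mat's other side from tray_three, length within 17 degrees of world x.
- levelling_foot: Machine levelling foot, standing: round black rubber and steel base 60 mm across rising to 14 mm, hexagon collar to 21 mm, upright steel stud 16 mm in diameter from 21 to 60 mm above its underside. 0.2 kg. Origin: centre of underside, z up along the stud. Loose among the stock on the dull green rubber mat (top 3 mm above the bench), any yaw.
- lock_nut: Steel hexagon nut lying flat: 24 mm across flats, 28 mm over corners, 13 mm high, 16 mm hole. 40 g. Origin: centre of underside, z up; its x axis is square to a pair of flats (further pairs every 60 degrees). Loose among the stock on the dull green rubber mat (top 3 mm above the bench), any yaw.
- star_knob_small: Small black four-armed star knob, head down, stud up: head 43 mm across the arms, 15 mm high; steel stud 10 mm in diameter from 15 to 47 mm above its underside. 50 g. Origin: centre of underside, z up along the stud; arms along x and y. Loose among the stock on the dull green rubber mat (top 3 mm above the bench), any yaw.
- star_knob_large: Large black four-armed star knob, head down, stud up: head 63 mm across the arms, 20 mm high; steel stud 12 mm in diameter from 20 to 60 mm above its underside. 110 g. Origin: centre of underside, z up along the stud; arms along x and y. Loose among the stock on the dull green rubber mat (top 3 mm above the bench), any yaw.
- stop_bracket: L-shaped aluminium angle bracket on its slotted foot plate: foot 50 (x) by 60 (y) mm, 8 mm thick; upright leg 8 mm thick (x), 60 wide (y), 55 high, at the foot's -x edge, mid-plane at x = -21 mm. 0.15 kg. Origin: centre of the foot's underside, z up. Loose among the stock on the dull green rubber mat (top 3 mm above the bench), any yaw.
- blade_flange: Saw-blade flange: dark steel disc 70 mm across, 7 mm thick, bright open hub about 40 mm across, 22 mm high. 0.3 kg. Not needed, stays. Origin: centre of underside. Loose among the stock on the dull green rubber mat (top 3 mm above the bench), any yaw.
- spanner: Steel spanner about 200 mm long lying on the bench beyond the mat. Loose; not needed, stays. Origin: centre of underside, length along x.
- grease_tin: Blue round tin with a bright lid, 76 mm across, 60 mm high, on the bench beyond the mat. Loose; not needed, stays. Origin: centre of underside.
Mind the look-alikes: they are no part of the job. What is shaped like the star_knob_large but red or yellow is not meant.

How it is judged:
By the outcome, as a careful person would: the job done as asked, in the order asked, and still so for the second after the job is handed in, with the robot touching nothing.
It also fails if it takes over 144 s, if anything falls off the work surface, if the arm or the gripper's body presses on something with over 40 N, if the wrist force passes 120 N, or if a joint passes its speed limit or range.

## Working session

There is one attempt and no reset: what is moved stays moved. The work goes in short steps, Python scripts to look and compute and a tool call to move; the robot and the scene stay as the last step left them, time stands still between calls to the robot, and variables do not carry over. Pictures are saved under pics/ and viewed, at most 14 in all, crops included, and the job is handed in when it is done.

Besides the shell and the picture viewer there is one more tool, called by a JSON object that holds its "method" and its "body", one argument or row to a line. carry_out: Moves the arm, as the interface text tells. Its arguments: {"type":"object","properties":{"commands":{"type":"array","items":{"type":"object","properties":{"jaw":{"type":"number"},"translation":{"type":"array","items":{"type":"number"}},"spin":{"type":"number"}}}},"squeeze":{"type":"number"}},"required":["commands"]}

```bash
ls; mkdir -p pics
python3 - <<'E'
from bench import r
import cv2,numpy as np
s=r.sense();print(s['time'],s['tool_pos'],s['tcp_rot'],s['finger_gap'])
for n in ['top','scene']:
    p=r.snapshot(n);cv2.imwrite(f'pics/{n}0.png',p['pixels']);print(n,p['K'].tolist(),np.round(p['extrinsics'],3).tolist())
    for t in ['tray_three','tray_two','levelling_foot','lock_nut','star_knob_small','star_knob_large','stop_bracket','blade_flange']:
        print(t,[(np.round(d['xy']).tolist(),round(d['score'],2)) for d in r.landmark_of(p,t)][:5])
E
```

```text
pics
0.0 [260.57347647 539.85309721 230.24578086] [-1.79894593e+02 -1.02628357e-02  1.54227978e+02] 85.73168144598094
top [[505.03724772964745, 0.0, 323.0689000033847], [0.0, 505.03724772964745, 241.82172245614254], [0.0, 0.0, 1.0]] [[0.008, -0.997, 0.074, 438.479], [-1.0, -0.007, 0.012, -15.511], [-0.011, -0.074, -0.997, 1163.662], [0.0, 0.0, 0.0, 1.0]]
tray_three [([190.0, 249.0], 0.9)]
tray_two [([460.0, 260.0], 0.66)]
levelling_foot [([272.0, 200.0], 0.64)]
lock_nut [([374.0, 208.0], 0.58)]
star_knob_small [([382.0, 276.0], 0.56)]
star_knob_large [([208.0, 158.0], 0.71), ([253.0, 340.0], 0.68), ([183.0, 342.0], 0.59), ([268.0, 268.0], 0.54)]
stop_bracket [([313.0, 262.0], 0.84)]
blade_flange [([327.0, 220.0], 0.96)]
scene [[526.3467584337598, 0.0, 321.04074977669256], [0.0, 526.3467584337598, 241.509408616518], [0.0, 0.0, 1.0]] [[0.8, 0.487, -0.35, 887.383], [0.6, -0.644, 0.475, -497.49], [0.006, -0.59, -0.808, 907.453], [0.0, 0.0, 0.0, 1.0]]
tray_three [([392.0, 170.0], 0.56)]
tray_two [([202.0, 362.0], 0.91)]
levelling_foot [([391.0, 243.0], 0.82), ([202.0, 365.0], 0.38)]
lock_nut [([318.0, 318.0], 0.65)]
star_knob_small [([250.0, 285.0], 0.63)]
star_knob_large [([334.0, 214.0], 0.7), ([321.0, 127.0], 0.68), ([289.0, 168.0], 0.58), ([468.0, 222.0], 0.58)]
stop_bracket [([307.0, 245.0], 0.88)]
blade_flange [([339.0, 275.0], 0.94)]
```

View pics/top0.png

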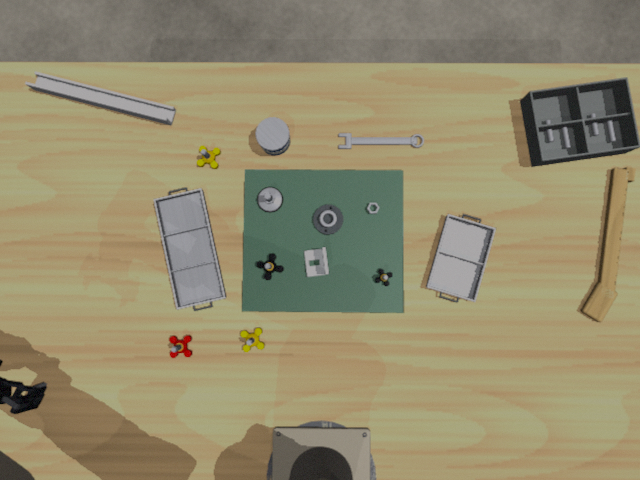

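View pics/scene0.png

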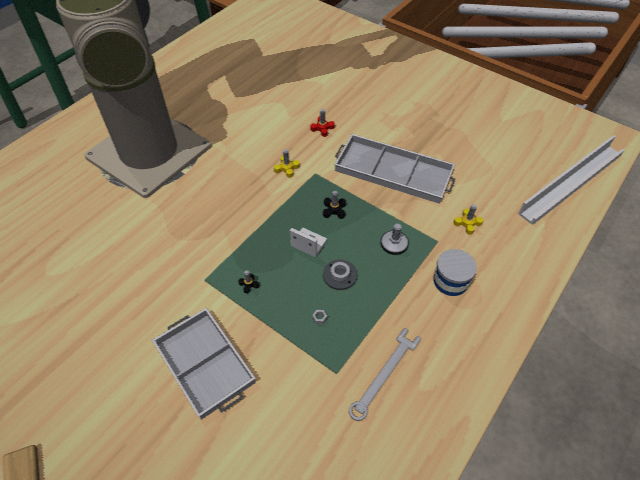

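Top view: the black large knob is at (268,268), the small knob at (384,277), the nut at (373,208), the foot at (270,200) and the bracket at (316,262). The three-compartment tray is on the left and the two-compartment tray on the right. The red and yellow knobs are decoys.

```bash
cat > h.py <<'E'
from bench import r
import cv2,numpy as np
def ray(p,xy,z):
    E=p['extrinsics'];d=E[:3,:3]@np.linalg.inv(p['K'])@np.array([xy[0],xy[1],1.]);o=E[:3,3]
    return (o+d*(z-o[2])/d[2])[:2]
def proj(p,X):
    E=p['extrinsics'];c=E[:3,:3].T@(np.asarray(X,float)-E[:3,3]);q=p['K']@c;return q[:2]/q[2]
def poly(p,m,z):
    c=max(cv2.findContours(m.astype(np.uint8),0,1)[0],key=cv2.contourArea)[:,0]
    return np.array([ray(p,q,z) for q in c],np.float32)
E
python3 - <<'E'
from h import *
for n in ['top','scene']:
    p=r.snapshot(n)
    for t,z in [('tray_three',0),('tray_two',0),('levelling_foot',3),('lock_nut',3),('star_knob_small',3),('star_knob_large',3),('stop_bracket',3)]:
        L=r.landmark_of(p,t)
        print(n,t,[np.round(ray(p,d['xy'],z)).tolist() for d in L])
        if 'tray' in t:
            m=r.regions_of(p,t)[0]['pixels'];a=poly(p,m,24 if n=='top' else 12)
            print('   rect',[np.round(v,1) for v in cv2.minAreaRect(a)])
E
```

```text
top tray_three [[501.0, 307.0], [477.0, 23.0], [443.0, -141.0]]
   rect [array([507. , 300.1]), array([279.7, 116. ]), np.float64(13.6)]
top tray_two [[485.0, -318.0]]Traceback (most recent call last):
  File "<stdin>", line 8, in <module>
IndexError: list index out of range
```

```bash
cat >> h.py <<'E'
from scipy.optimize import minimize
def sil(p,x,pts):
    c,s=np.cos(x[2]),np.sin(x[2]);P=[proj(p,[x[0]+c*a-s*b,x[1]+s*a+c*b,z]) for a,b,z in pts]
    h=cv2.convexHull(np.array(P,np.float32));im=np.zeros((480,640),np.uint8)
    cv2.fillConvexPoly(im,np.round(h*16).astype(np.int32),1,shift=4);return im.astype(bool)
def fit(p,m,x0,pts):
    f=lambda x:1-(sil(p,[x[0],x[1],x[2]/100],pts)&m).sum()/(sil(p,[x[0],x[1],x[2]/100],pts)|m).sum()
    x0=[x0[0],x0[1],x0[2]*100];best=None
    for d in (6,3):
        S=np.array([x0]+[np.array(x0)+d*v for v in np.eye(3)])
        o=minimize(f,x0,method='Nelder-Mead',options=dict(initial_simplex=S));x0=o.x
    return np.round(o.x[:2],1),round(np.degrees(o.x[2]/100),1),round(1-o.fun,3)
box=lambda L,W,H:[(i*L/2,j*W/2,z) for i in(-1,1) for j in(-1,1) for z in(0,H)]
def mask(n,t,near=None,k=6):
    for _ in range(k):
        p=r.snapshot(n)
        R=r.regions_of(p,t)
        if near is not None: R=[d for d in R if np.hypot(*(np.array(d['xy'])-near))<25]
        if R: 
            return p,R[0]['pixels']
    return p,None
E
python3 - <<'E'
from h import *
for t,x0,b in [('tray_three',[501,304,.2],box(255,110,24)),('tray_two',[480,-310,-.2],box(171,110,24))]:
    for n in ['top','scene']:
        p,m=mask(n,t)
        if m is None: print(n,t,None);continue
        m=cv2.morphologyEx(m.astype(np.uint8),2,np.ones((9,9),np.uint8)).astype(bool)
        print(n,t,fit(p,m,x0,b))
leg=[(a,b,z+3) for a in(-25,-17) for b in(-30,30) for z in(0,55)]
foot=[(a,b,z+3) for a in(-25,25) for b in(-30,30) for z in(0,8)]
for t in ['levelling_foot','lock_nut','star_knob_small','star_knob_large']:
  for n in ['top','scene']:
    p=r.snapshot(n);print(n,t,[(np.round(ray(p,d['xy'],3)).tolist(),round(d['score'],2)) for d in r.landmark_of(p,t)])
for n in ['top','scene']:
    p,m=mask(n,'stop_bracket')
    print(n,[np.round(ray(p,d['xy'],3)) for d in r.landmark_of(p,'stop_bracket')])
    if m is None: continue
    import itertools
    def S(x): return sil(p,x,leg)|sil(p,x,foot)
    g=max(((S([x,y,np.radians(a)])&m).sum()/(S([x,y,np.radians(a)])|m).sum(),x,y,a) for x in range(415,455,4) for y in range(-15,25,4) for a in range(0,360,10))
    print(n,g)
    g=max(((S([x,y,np.radians(a)])&m).sum()/(S([x,y,np.radians(a)])|m).sum(),x,y,a) for x in range(g[1]-4,g[1]+5) for y in range(g[2]-4,g[2]+5) for a in range(g[3]-9,g[3]+10,3))
    print(n,g)
E
```

```text
top tray_three (array([507.8, 302.2]), np.float64(13.6), np.float64(0.969))
scene tray_three (array([505.5, 306.2]), np.float64(13.3), np.float64(0.954))
top tray_two (array([ 491.7, -314.8]), np.float64(-16.9), np.float64(0.963))
scene tray_two (array([ 489.4, -312.1]), np.float64(-16.7), np.float64(0.963))
top levelling_foot [([620.0, 113.0], 0.64)]
scene levelling_foot [([623.0, 123.0], 0.75)]
top lock_nut [([605.0, -116.0], 0.48)]
scene lock_nut []
top star_knob_small [([448.0, -136.0], 0.62)]
scene star_knob_small [([446.0, -142.0], 0.8), ([597.0, -109.0], 0.55)]
top star_knob_large [([716.0, 262.0], 0.84), ([296.0, 155.0], 0.72), ([463.0, 121.0], 0.7), ([284.0, 321.0], 0.61)]
scene star_knob_large [([468.0, 120.0], 0.85), ([282.0, 325.0], 0.74), ([306.0, 157.0], 0.72), ([727.0, 270.0], 0.59)]
top [array([472.,  14.])]
top (np.float64(0.2940503432494279), 451, 9, 110)
top (np.float64(0.33886255924170616), 455, 11, 101)
scene [array([481.,   8.])]
scene (np.float64(0.4667381974248927), 451, 9, 140)
scene (np.float64(0.5378440366972477), 455, 11, 134)
```

```bash
python3 -c "
import cv2
i=cv2.imread('pics/top0.png');cv2.imwrite('pics/top_crop.png',cv2.resize(i[160:320,235:415],None,fx=4,fy=3.7,interpolation=2))"
```

```text
(no output)
```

View pics/top_crop.png

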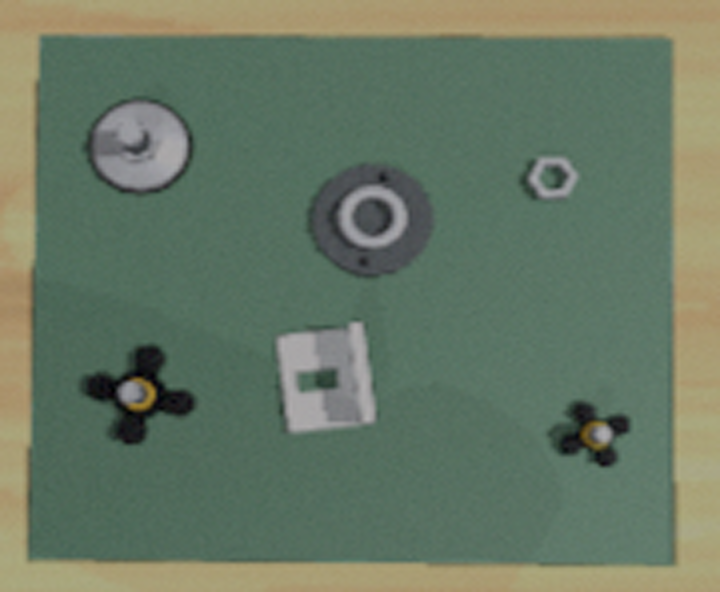

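{"method": "carry_out", "body": {
  "commands": [
    {"spin": 0.125},
    {"spin": 0.125},
    {"spin": 0.125},
    {"spin": 0.125},
    {"spin": 0.125},
    {"spin": 0.125},
    {"spin": 0.125},
    {"spin": 0.125}
  ]
}}

```text
invalid input
```

{"method": "carry_out", "body": {
  "commands": [
    {"spin": 0.121},
    {"translation": [-0.0326,0.017,0]},
    {"translation": [-0.0326,0.017,0]},
    {"translation": [-0.0326,0.017,0]},
    {"translation": [-0.0326,0.017,0]},
    {"translation": [-0.0326,0.017,0]},
    {"translation": [-0.0326,0.017,0]},
    {"translation": [-0.0326,0.017,0]}
  ]
}}

```text
invalid input
```

{"method": "carry_out", "body": {
  "commands": [
    {"translation": [-0.0326,0.017,0]},
    {"translation": [-0.0326,0.017,0]},
    {"translation": [-0.0326,0.017,0]},
    {"translation": [-0.0326,0.017,0]},
    {"translation": [-0.0326,0.017,0]},
    {"translation": [-0.0326,0.017,0]},
    {"translation": [-0.0326,0.017,0]},
    {"translation": [-0.0326,0.017,0]}
  ]
}}

```text
invalid input
```

{"method": "carry_out", "body": {
  "commands": [
    {"translation": [-0.0326,0.017,0]},
    {"translation": [-0.0326,0.017,0]},
    {"translation": [-0.0326,0.017,0]},
    {"translation": [-0.0326,0.017,0]},
    {"translation": [-0.0326,0.017,0],"jaw": 0.05},
    {"jaw": 0.05},
    {"jaw": 0.05},
    {"jaw": 0.05}
  ]
}}

```text
invalid input
```

Run:
```python
from h import *
s=r.sense();print(s['time'],s['tool_pos'],s['tcp_rot'],s['finger_gap'],s['joint_pos'])
p=r.snapshot('wrist');cv2.imwrite('pics/w1.png',p['pixels'])
for t in ['lock_nut','blade_flange','star_knob_small','tray_two']:
    print(t,[(d['xy'],np.round(ray(p,d['xy'],3),1).tolist(),round(d['score'],2)) for d in r.landmark_of(p,t)])
R=r.regions_of(p,'lock_nut')
for d in R: a=poly(p,d['pixels'],14);print(cv2.minAreaRect(a),d['score'],np.round(cv2.convexHull(a)[:,0]).tolist())
# bracket refit
leg=[(a,b,z+3) for a in(-25,-17) for b in(-30,30) for z in(0,55)]
foot=[(a,b,z+3) for a in(-25,25) for b in(-30,30) for z in(0,8)]
for n in ['top','scene']:
    p,m=mask(n,'stop_bracket')
    if m is None: continue
    def f(x):
        S=sil(p,[x[0],x[1],x[2]/50],leg)|sil(p,[x[0],x[1],x[2]/50],foot);return -(S&m).sum()/(S|m).sum()
    x0=np.array([476,11,np.radians(96)*50])
    for d in(5,3):o=minimize(f,x0,method='Nelder-Mead',options=dict(initial_simplex=np.array([x0]+[x0+d*v for v in np.eye(3)])));x0=o.x
    print(n,x0[:2],np.degrees(x0[2]/50),o.fun)
```

```text
2.65 [260.85116029 540.3236113  231.28126436] [-1.79999054e+02  3.44748302e-04  1.54227113e+02] 85.44179433815447 [ 5.93352359e+01  7.47056988e+00  8.52695902e+01 -4.24614263e-04
  8.72607527e+01 -4.89185675e+00]
lock_nut []
blade_flange []
star_knob_small []
tray_two []
top [477.90970338  12.50383655] 96.38985514598802 -0.780448717948718
scene [477.14608971  16.39657801] 96.82285602895523 -0.9602649006622517
```

View pics/w1.png

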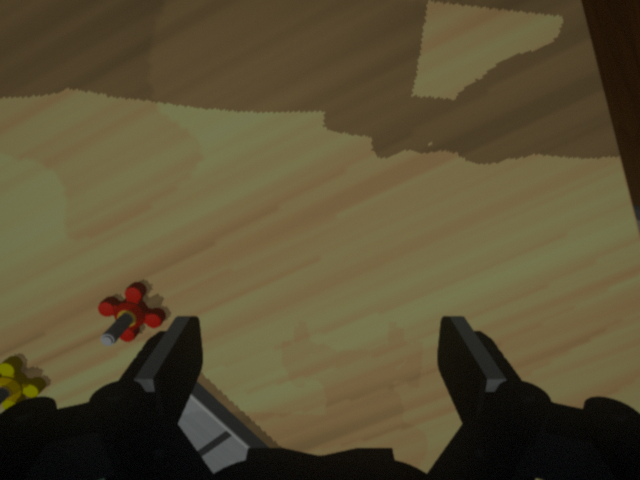

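The moves were refused, probably because every row needs all its fields. The wrist view is still the start pose, with the red decoy at (130,315). I'll resend with complete rows.

{"method": "carry_out", "body": {
  "commands": [
    {"jaw": 0.085,"translation": [0,0,0],"spin": 0.125},
    {"jaw": 0.085,"translation": [0,0,0],"spin": 0.125},
    {"jaw": 0.085,"translation": [0,0,0],"spin": 0.125},
    {"jaw": 0.085,"translation": [0,0,0],"spin": 0.125},
    {"jaw": 0.085,"translation": [0,0,0],"spin": 0.125},
    {"jaw": 0.085,"translation": [0,0,0],"spin": 0.125},
    {"jaw": 0.085,"translation": [0,0,0],"spin": 0.125},
    {"jaw": 0.085,"translation": [0,0,0],"spin": 0.125}
  ],
  "squeeze": 40
}}

```text
time: 3.82
tool_pos: [260.8, 540.3, 231.3]
tcp_rot: [-180.0, 0.0, 96.6]
ft_force: [-0.2, 0.3, -0.1]
finger_gap: 85.1
grip_force: 0.0
```

{"method": "carry_out", "body": {
  "commands": [
    {"jaw": 0.085,"translation": [0,0,0],"spin": 0.121},
    {"jaw": 0.085,"translation": [-0.0326,0.017,0],"spin": 0},
    {"jaw": 0.085,"translation": [-0.0326,0.017,0],"spin": 0},
    {"jaw": 0.085,"translation": [-0.0326,0.017,0],"spin": 0},
    {"jaw": 0.085,"translation": [-0.0326,0.017,0],"spin": 0},
    {"jaw": 0.085,"translation": [-0.0326,0.017,0],"spin": 0},
    {"jaw": 0.085,"translation": [-0.0326,0.017,0],"spin": 0},
    {"jaw": 0.085,"translation": [-0.0326,0.017,0],"spin": 0}
  ]
}}

```text
time: 4.48
tool_pos: [380.3, 310.6, 231.5]
tcp_rot: [180.0, -0.0, 90.0]
ft_force: [0.6, 0.5, 0.5]
finger_gap: 84.9
grip_force: 0.0
```

{"method": "carry_out", "body": {
  "commands": [
    {"jaw": 0.085,"translation": [-0.0326,0.017,0],"spin": 0},
    {"jaw": 0.085,"translation": [-0.0326,0.017,0],"spin": 0},
    {"jaw": 0.085,"translation": [-0.0326,0.017,0],"spin": 0},
    {"jaw": 0.085,"translation": [-0.0326,0.017,0],"spin": 0},
    {"jaw": 0.085,"translation": [-0.0326,0.017,0],"spin": 0},
    {"jaw": 0.085,"translation": [-0.0326,0.017,0],"spin": 0},
    {"jaw": 0.085,"translation": [-0.0326,0.017,0],"spin": 0},
    {"jaw": 0.085,"translation": [-0.0326,0.017,0],"spin": 0}
  ]
}}

```text
time: 5.15
tool_pos: [516.5, 49.5, 231.6]
tcp_rot: [180.0, -0.0, 90.0]
ft_force: [-0.3, -0.1, -0.0]
finger_gap: 84.8
grip_force: 0.0
```

{"method": "carry_out", "body": {
  "commands": [
    {"jaw": 0.05,"translation": [-0.0326,0.017,0],"spin": 0},
    {"jaw": 0.05,"translation": [-0.0326,0.017,0],"spin": 0},
    {"jaw": 0.05,"translation": [-0.0326,0.017,0],"spin": 0},
    {"jaw": 0.05,"translation": [-0.0326,0.017,0],"spin": 0},
    {"jaw": 0.05,"translation": [-0.0326,0.017,0],"spin": 0},
    {"jaw": 0.05,"translation": [0,0,0],"spin": 0},
    {"jaw": 0.05,"translation": [0,0,0],"spin": 0},
    {"jaw": 0.05,"translation": [0,0,0],"spin": 0}
  ]
}}

```text
time: 5.82
tool_pos: [600.6, -111.5, 230.9]
tcp_rot: [-180.0, -0.0, 90.0]
ft_force: [-0.4, 0.7, 0.2]
finger_gap: 50.0
grip_force: 0.0
```

Run:
```python
from h import *
s=r.sense();print(s['time'],s['tool_pos'],s['tcp_rot'],s['finger_gap'],s['joint_pos'])
p=r.snapshot('wrist');cv2.imwrite('pics/w2.png',p['pixels'])
print(np.round(p['extrinsics'],3).tolist(),p['K'][0,0])
for t in ['lock_nut','blade_flange','star_knob_small','tray_two']:
    print(t,[(d['xy'],np.round(ray(p,d['xy'],3),1).tolist(),round(d['score'],2)) for d in r.landmark_of(p,t)])
R=r.regions_of(p,'lock_nut')
for d in R: a=poly(p,d['pixels'],14);print(cv2.minAreaRect(a),d['score'],np.round(cv2.convexHull(a)[:,0]).tolist())
```

```text
5.8167 [ 600.5983074  -111.46242591  230.94978351] [-1.79956441e+02 -3.90118659e-02  8.99659608e+01] 50.015769575720554 [-1.53373294e+01  9.19767927e+00  8.34090216e+01  2.61581959e-02
  8.74456100e+01 -1.53044828e+01]
[[1.0, 0.0, -0.0, 600.535], [0.0, -0.95, -0.312, -30.731], [-0.0, 0.312, -0.95, 372.334], [0.0, 0.0, 0.0, 1.0]] 411.7761780986463
lock_nut [([322.6, 198.5], [603.2, -113.8], 0.65)]
blade_flange [([293.1, 81.3], [578.2, -13.5], 0.81)]
star_knob_small [([157.9, 221.8], [449.7, -136.0], 0.9), ([491.1, 214.1], [759.3, -128.5], 0.74), ([170.1, 42.8], [478.3, 15.9], 0.25)]
tray_two []
((603.4151000976562, -113.30314636230469), (23.180490493774414, 28.213787078857422), 0.7212005257606506) 0.56 [[602.0, -99.0], [595.0, -103.0], [593.0, -105.0], [592.0, -105.0], [592.0, -106.0], [592.0, -107.0], [592.0, -115.0], [592.0, -115.0], [592.0, -116.0], [593.0, -121.0], [594.0, -122.0], [595.0, -123.0], [603.0, -127.0], [605.0, -127.0], [611.0, -124.0], [614.0, -121.0], [615.0, -120.0], [615.0, -116.0], [615.0, -112.0], [615.0, -108.0], [615.0, -105.0], [614.0, -104.0], [607.0, -100.0], [605.0, -99.0], [604.0, -99.0], [603.0, -99.0]]
```

View pics/w2.png

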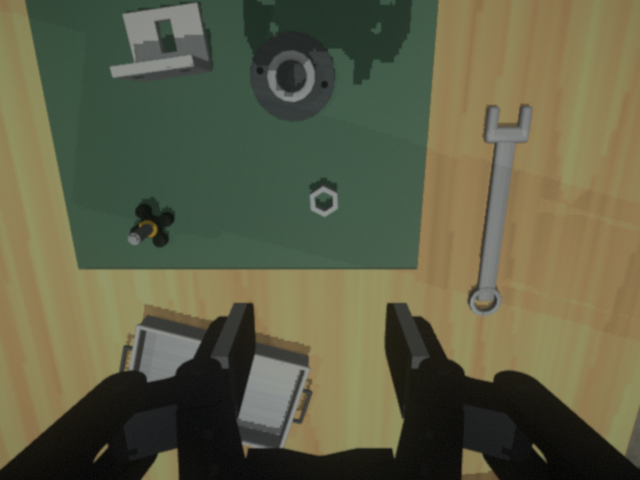

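Wrist view: the nut is at (323,200) with its flats facing world x, so a yaw of 90 suits it. The small knob is at (150,228) and the bracket at (160,50).

{"method": "carry_out", "body": {
  "commands": [
    {"jaw": 0.05,"translation": [-0.0018,0.0025,0.036],"spin": 0},
    {"jaw": 0.05,"translation": [0,0,0.036],"spin": 0},
    {"jaw": 0.05,"translation": [0,0,0.036],"spin": 0},
    {"jaw": 0.05,"translation": [0,0,0.036],"spin": 0},
    {"jaw": 0.05,"translation": [0,0,0.036],"spin": 0},
    {"jaw": 0.05,"translation": [0,0,0.03],"spin": 0},
    {"jaw": 0.05,"translation": [0,0,0.014],"spin": 0},
    {"jaw": 0.05,"translation": [0,0,0.003],"spin": 0}
  ]
}}

```text
time: 6.78
tool_pos: [600.6, -112.2, 0.8]
tcp_rot: [-179.7, -0.1, 90.0]
ft_force: [0.6, 0.0, -0.0]
finger_gap: 49.9
grip_force: 0.0
```

{"method": "carry_out", "body": {
  "commands": [
    {"jaw": 0.05,"translation": [0,0,0],"spin": 0},
    {"jaw": 0.01,"translation": [0,0,0],"spin": 0},
    {"jaw": 0.01,"translation": [0,0,0],"spin": 0},
    {"jaw": 0.01,"translation": [0,0,0],"spin": 0},
    {"jaw": 0.01,"translation": [0,0,0],"spin": 0},
    {"jaw": 0.01,"translation": [0,0,0],"spin": 0},
    {"jaw": 0.01,"translation": [0,0,0],"spin": 0},
    {"jaw": 0.01,"translation": [0,0,0],"spin": 0}
  ]
}}

```text
time: 7.45
tool_pos: [605.7, -114.0, 7.5]
tcp_rot: [179.7, 0.1, 90.0]
ft_force: [-0.2, 0.6, 7.3]
finger_gap: 22.8
grip_force: 39.6
```

{"method": "carry_out", "body": {
  "commands": [
    {"jaw": 0.01,"translation": [0,0,-0.02],"spin": 0},
    {"jaw": 0.01,"translation": [0,0,-0.03],"spin": 0},
    {"jaw": 0.01,"translation": [0,0,-0.035],"spin": 0},
    {"jaw": 0.01,"translation": [0,0,-0.035],"spin": 0},
    {"jaw": 0.01,"translation": [0,0,-0.03],"spin": 0},
    {"jaw": 0.01,"translation": [0,0,0],"spin": 0},
    {"jaw": 0.01,"translation": [0,0,0],"spin": 0},
    {"jaw": 0.01,"translation": [0,0,0],"spin": 0}
  ]
}}

```text
time: 8.12
tool_pos: [603.5, -113.5, 154.8]
tcp_rot: [179.9, 0.0, 90.0]
ft_force: [-0.1, 0.2, -1.1]
finger_gap: 22.6
grip_force: 39.5
```

Run:
```python
from h import *
s=r.sense();print(s['time'],s['tool_pos'],s['tcp_rot'],s['finger_gap'],s['grip_force'])
p=r.snapshot('wrist');cv2.imwrite('pics/w3.png',p['pixels'][200:])
```

```text
8.1167 [ 603.48019477 -113.53071519  154.84348311] [1.79939584e+02 1.71778420e-02 8.99960912e+01] 22.646541454462348 39.500326107954606
```

View pics/w3.png

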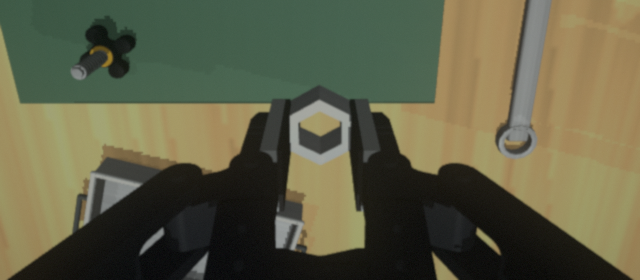

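The nut is held flat between the pads at (320,125) in the crop. Next I carry it to the far compartment of tray_three.

{"method": "carry_out", "body": {
  "commands": [
    {"jaw": 0.01,"translation": [0.0365,-0.0013,0],"spin": 0},
    {"jaw": 0.01,"translation": [0.0365,-0.0013,0],"spin": 0},
    {"jaw": 0.01,"translation": [0.0365,-0.0013,0],"spin": 0},
    {"jaw": 0.01,"translation": [0.0365,-0.0013,0],"spin": 0},
    {"jaw": 0.01,"translation": [0.0365,-0.0013,0],"spin": 0},
    {"jaw": 0.01,"translation": [0.0365,-0.0013,0],"spin": 0},
    {"jaw": 0.01,"translation": [0.0365,-0.0013,0],"spin": 0},
    {"jaw": 0.01,"translation": [0.0365,-0.0013,0],"spin": 0}
  ]
}}

```text
time: 8.83
tool_pos: [591.4, 180.0, 152.1]
tcp_rot: [-179.8, 0.0, 90.0]
ft_force: [0.8, 0.2, -0.2]
finger_gap: 22.6
grip_force: 39.5
```

{"method": "carry_out", "body": {
  "commands": [
    {"jaw": 0.01,"translation": [0.0365,-0.0013,0],"spin": 0},
    {"jaw": 0.01,"translation": [0.0365,-0.0013,0],"spin": 0},
    {"jaw": 0.01,"translation": [0.0365,-0.0013,0],"spin": 0},
    {"jaw": 0.01,"translation": [0.0365,-0.0013,0],"spin": 0},
    {"jaw": 0.01,"translation": [0,0,0],"spin": -0.117},
    {"jaw": 0.01,"translation": [0,0,0],"spin": -0.117},
    {"jaw": 0.01,"translation": [0,0,0],"spin": 0},
    {"jaw": 0.01,"translation": [0,0,0],"spin": 0}
  ]
}}

```text
time: 9.5
tool_pos: [586.8, 324.2, 152.3]
tcp_rot: [-179.8, 0.0, 103.2]
ft_force: [0.3, 0.8, -0.7]
finger_gap: 22.5
grip_force: 39.5
```

Run:
```python
from h import *
s=r.sense();print(s['time'],s['tool_pos'],s['tcp_rot'],s['finger_gap'],s['grip_force'])
for n in ['top','scene']:
    p,m=mask(n,'tray_three')
    if m is None: continue
    m=cv2.morphologyEx(m.astype(np.uint8),2,np.ones((9,9),np.uint8)).astype(bool)
    print(n,fit(p,m,[506,304,.23],box(255,110,24)))
p=r.snapshot('wrist');cv2.imwrite('pics/w4.png',p['pixels'])
for d in [(-84,0),(0,0),(84,0)]:
    a=np.radians(13.4);print(proj(p,[506.5+d[0]*np.cos(a),304.5+d[0]*np.sin(a),3]))
```

```text
9.5 [586.78449055 324.16643436 152.30865543] [-1.79826853e+02  3.73363986e-02  1.03211958e+02] 22.535646028996236 39.477970636216924
top (array([508.2, 301.8]), np.float64(13.9), np.float64(0.88))
scene (array([505.1, 305.7]), np.float64(14.3), np.float64(0.971))
[ 91.95634908 218.9064349 ]
[206.10768719 218.6554746 ]
[320.30147482 218.40442098]
```

View pics/w4.png

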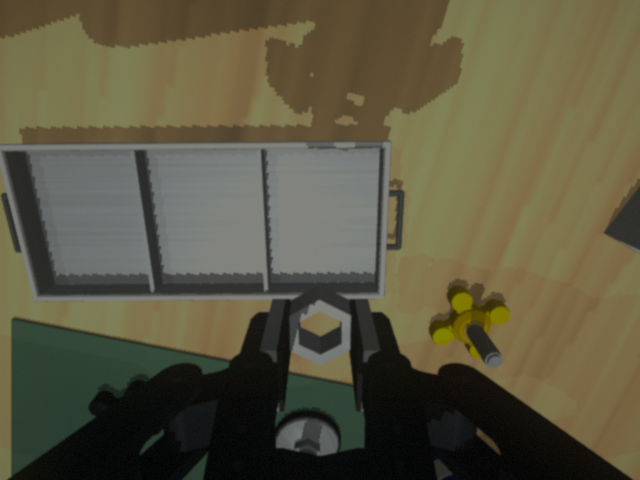

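Wrist view: the tray is where predicted, with the far compartment's floor centred at about (326,213). Lowering the nut.

{"method": "carry_out", "body": {
  "commands": [
    {"jaw": 0.01,"translation": [0,0.002,0.03],"spin": 0},
    {"jaw": 0.01,"translation": [0,0,0.036],"spin": 0},
    {"jaw": 0.01,"translation": [0,0,0.036],"spin": 0},
    {"jaw": 0.01,"translation": [0,0,0.025],"spin": 0},
    {"jaw": 0.01,"translation": [0,0,0.01],"spin": 0},
    {"jaw": 0.01,"translation": [0,0,0.005],"spin": 0},
    {"jaw": 0.01,"translation": [0,0,0.003],"spin": 0},
    {"jaw": 0.01,"translation": [0,0,0],"spin": 0}
  ]
}}

```text
time: 10.42
tool_pos: [590.9, 325.4, 10.8]
tcp_rot: [179.9, -0.0, 103.4]
ft_force: [0.5, 0.4, -0.5]
finger_gap: 22.3
grip_force: 39.5
```

{"method": "carry_out", "body": {
  "commands": [
    {"jaw": 0.01,"translation": [0,0,0],"spin": 0},
    {"jaw": 0.01,"translation": [0,0,0.001],"spin": 0},
    {"jaw": 0.01,"translation": [0,0,0.001],"spin": 0},
    {"jaw": 0.01,"translation": [0,0,0.001],"spin": 0},
    {"jaw": 0.01,"translation": [0,0,0],"spin": 0},
    {"jaw": 0.01,"translation": [0,0,0],"spin": 0},
    {"jaw": 0.01,"translation": [0,0,0],"spin": 0},
    {"jaw": 0.01,"translation": [0,0,0],"spin": 0}
  ]
}}

```text
time: 11.08
tool_pos: [590.4, 325.4, 7.5]
tcp_rot: [179.9, -0.0, 103.4]
ft_force: [-0.9, -0.2, 6.4]
finger_gap: 22.2
grip_force: 40.2
```

{"method": "carry_out", "body": {
  "commands": [
    {"jaw": 0.036,"translation": [0,0,0],"spin": 0},
    {"jaw": 0.036,"translation": [0,0,0],"spin": 0},
    {"jaw": 0.036,"translation": [0,0,-0.02],"spin": 0},
    {"jaw": 0.036,"translation": [0,0,-0.03],"spin": 0},
    {"jaw": 0.036,"translation": [0,0,-0.04],"spin": 0},
    {"jaw": 0.05,"translation": [0,0,-0.04],"spin": 0},
    {"jaw": 0.05,"translation": [0,0,-0.03],"spin": 0.117},
    {"jaw": 0.05,"translation": [0,0,0],"spin": 0.117}
  ]
}}

```text
time: 11.75
tool_pos: [593.5, 326.8, 176.0]
tcp_rot: [179.3, -0.3, 89.7]
ft_force: [0.9, -0.2, 1.3]
finger_gap: 50.6
grip_force: 0.0
```

{"method": "carry_out", "body": {
  "commands": [
    {"jaw": 0.05,"translation": [0,0,0],"spin": 0},
    {"jaw": 0.05,"translation": [-0.03,0.005,0],"spin": 0},
    {"jaw": 0.05,"translation": [-0.035,0.005,0],"spin": 0},
    {"jaw": 0.05,"translation": [-0.035,0.005,0],"spin": 0},
    {"jaw": 0.05,"translation": [-0.035,0.005,0],"spin": 0},
    {"jaw": 0.05,"translation": [-0.035,0.005,0],"spin": 0},
    {"jaw": 0.05,"translation": [-0.035,0.005,0],"spin": 0},
    {"jaw": 0.05,"translation": [0,0,0],"spin": 0}
  ]
}}

```text
time: 12.42
tool_pos: [619.3, 113.5, 164.0]
tcp_rot: [-179.8, 0.2, 90.0]
ft_force: [-0.2, 0.2, 0.9]
finger_gap: 49.5
grip_force: 0.0
```

```bash
cat >> h.py <<'E'
def look(*ts):
    s=r.sense();print(round(s['time'],2),np.round(s['tool_pos'],1),np.round(s['tcp_rot'],1),round(s['finger_gap'],1))
    for n in ['top','scene','wrist']:
        p=r.snapshot(n)
        for t in ts: print(n,t,[(np.round(d['xy']).tolist(),np.round(ray(p,d['xy'],3),1).tolist(),round(d['score'],2)) for d in r.landmark_of(p,t)])
    return p
E
python3 -c "
from h import *
p=look('levelling_foot','lock_nut','star_knob_large');cv2.imwrite('pics/w5.png',p['pixels'])"
```

```text
12.42 [619.3 113.5 164. ] [-179.8    0.2   90. ] 49.5
top levelling_foot []
top lock_nut []
top star_knob_large [([180.0, 342.0], [292.7, 321.6], 0.78), ([268.0, 266.0], [468.8, 124.6], 0.56)]
scene levelling_foot [([394.0, 244.0], [622.7, 121.9], 0.63)]
scene lock_nut [([427.0, 180.0], [586.7, 324.2], 0.47), ([249.0, 284.0], [443.5, -136.7], 0.22)]
scene star_knob_large [([288.0, 166.0], [299.8, 163.5], 0.91), ([468.0, 223.0], [720.7, 268.2], 0.88), ([337.0, 210.0], [470.8, 124.4], 0.55), ([323.0, 126.0], [282.1, 324.9], 0.54)]
wrist levelling_foot [([327.0, 211.0], [625.0, 123.6], 0.71)]
wrist lock_nut []
wrist star_knob_large [([121.0, 210.0], [467.8, 123.8], 0.59)]
```

View pics/w5.png

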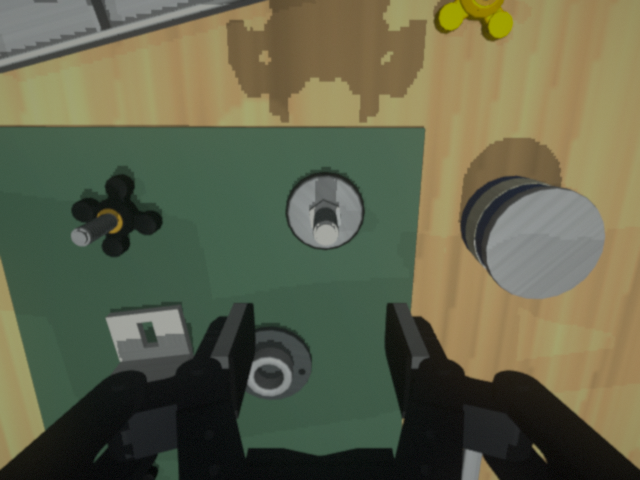

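```bash
python3 -c "
from h import *
p=r.snapshot('wrist');print(p['K'][:,2],ray(p,(325,236),63),ray(p,(325,212),5),ray(p,(82,237),63),ray(p,(117,216),10))
g=cv2.cvtColor(p['pixels'],6)
p=r.snapshot('top');print(r.sense()['tool_pos'])"
```

```text
[319.66432058 238.19863479   1.        ] [622.91158219 122.40177142] [623.65521604 122.77055247] [471.13521579 121.47828511] [468.13285129 120.70879092]
[619.66345098 120.33000682 166.32929684]
```

The wrist view shows the foot's stud top at (325,236) and its base centred at (325,212), which gives x 623, y 122.

{"method": "carry_out", "body": {
  "commands": [
    {"jaw": 0.05,"translation": [0.002,0.0035,0.03],"spin": 0},
    {"jaw": 0.05,"translation": [0,0,0.036],"spin": 0},
    {"jaw": 0.05,"translation": [0,0,0.036],"spin": 0},
    {"jaw": 0.05,"translation": [0,0,0.025],"spin": 0},
    {"jaw": 0.05,"translation": [0,0,0.008],"spin": 0},
    {"jaw": 0.05,"translation": [0,0,0],"spin": 0},
    {"jaw": 0.05,"translation": [0,0,0],"spin": 0},
    {"jaw": 0.05,"translation": [0,0,0],"spin": 0}
  ]
}}

```text
time: 13.78
tool_pos: [625.3, 122.2, 34.1]
tcp_rot: [179.8, -0.0, 90.0]
ft_force: [0.3, -0.8, 0.8]
finger_gap: 49.9
grip_force: 0.0
```

{"method": "carry_out", "body": {
  "commands": [
    {"jaw": 0.005,"translation": [0,0,0],"spin": 0},
    {"jaw": 0.005,"translation": [0,0,0],"spin": 0},
    {"jaw": 0.005,"translation": [0,0,0],"spin": 0},
    {"jaw": 0.005,"translation": [0,0,0],"spin": 0},
    {"jaw": 0.005,"translation": [0,0,0],"spin": 0},
    {"jaw": 0.005,"translation": [0,0,0],"spin": 0},
    {"jaw": 0.005,"translation": [0,0,0],"spin": 0},
    {"jaw": 0.005,"translation": [0,0,0],"spin": 0}
  ],
  "squeeze": 60
}}

```text
time: 14.45
tool_pos: [624.5, 122.2, 33.2]
tcp_rot: [179.8, -0.0, 90.0]
ft_force: [-0.7, 0.6, 7.7]
finger_gap: 14.3
grip_force: 58.7
```

{"method": "carry_out", "body": {
  "commands": [
    {"jaw": 0.005,"translation": [0,0,-0.015],"spin": 0},
    {"jaw": 0.005,"translation": [0,0,-0.03],"spin": 0},
    {"jaw": 0.005,"translation": [0,0,-0.03],"spin": 0},
    {"jaw": 0.005,"translation": [0,0,-0.025],"spin": 0},
    {"jaw": 0.005,"translation": [0.02,-0.013,0],"spin": 0},
    {"jaw": 0.005,"translation": [0.03,-0.0195,0],"spin": 0},
    {"jaw": 0.005,"translation": [0.03,-0.0195,0],"spin": 0},
    {"jaw": 0.005,"translation": [0.03,-0.0195,0],"spin": 0}
  ]
}}

```text
time: 15.12
tool_pos: [550.8, 232.7, 131.5]
tcp_rot: [180.0, -0.0, 89.9]
ft_force: [-0.8, 1.6, -1.3]
finger_gap: 14.4
grip_force: 58.8
```

{"method": "carry_out", "body": {
  "commands": [
    {"jaw": 0.005,"translation": [0.03,-0.0195,0],"spin": 0},
    {"jaw": 0.005,"translation": [0.025,-0.016,0],"spin": 0},
    {"jaw": 0.005,"translation": [0.017,-0.011,0],"spin": 0},
    {"jaw": 0.005,"translation": [0,0,0],"spin": 0},
    {"jaw": 0.005,"translation": [0,0,0],"spin": 0},
    {"jaw": 0.005,"translation": [0,0,0],"spin": 0},
    {"jaw": 0.005,"translation": [0,0,0],"spin": 0},
    {"jaw": 0.005,"translation": [0,0,0],"spin": 0}
  ]
}}

```text
time: 15.78
tool_pos: [505.9, 303.0, 131.3]
tcp_rot: [180.0, 0.0, 89.9]
ft_force: [-0.4, -0.9, -1.4]
finger_gap: 14.1
grip_force: 58.8
```

```bash
python3 -c "
from h import *
p=look('tray_three','lock_nut');cv2.imwrite('pics/w6.png',p['pixels'])
print(proj(p,[506.5,304.5,3]))"
```

```text
15.78 [505.9 303.  131.3] [180.    0.   89.9] 14.1
top tray_three [([190.0, 248.0], [508.9, 306.1], 0.57)]
top lock_nut [([182.0, 213.0], [589.7, 327.2], 0.63)]
scene tray_three [([393.0, 169.0], [502.4, 307.7], 0.91)]
scene lock_nut [([429.0, 179.0], [587.6, 330.0], 0.62), ([385.0, 374.0], [764.5, -133.0], 0.31)]
wrist tray_three [([320.0, 224.0], [505.5, 306.0], 0.59)]
wrist lock_nut [([446.0, 198.0], [589.8, 324.3], 0.59)]
[321.32890848 226.06769749]
```

View pics/w6.png

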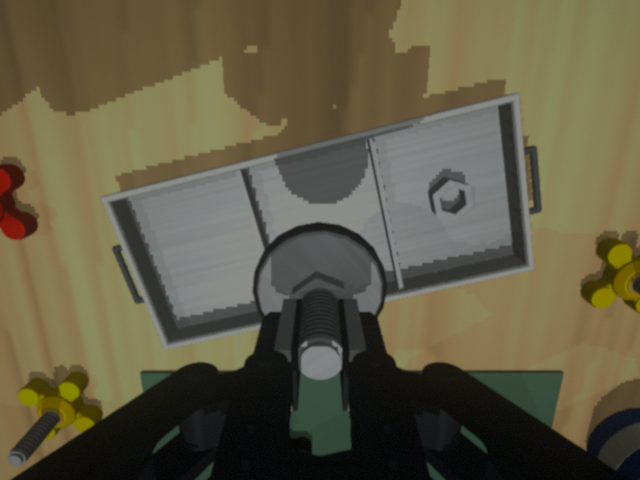

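Wrist view: the nut lies flat in the far compartment at (451,196), and the foot hangs upright over the middle one.

{"method": "carry_out", "body": {
  "commands": [
    {"jaw": 0.005,"translation": [0.002,0.0005,0.02],"spin": 0},
    {"jaw": 0.005,"translation": [0,0,0.03],"spin": 0},
    {"jaw": 0.005,"translation": [0,0,0.025],"spin": 0},
    {"jaw": 0.005,"translation": [0,0,0.012],"spin": 0},
    {"jaw": 0.005,"translation": [0,0,0.005],"spin": 0},
    {"jaw": 0.005,"translation": [0,0,0.003],"spin": 0},
    {"jaw": 0.005,"translation": [0,0,0],"spin": 0},
    {"jaw": 0.005,"translation": [0,0,0],"spin": 0}
  ]
}}

```text
time: 16.9
tool_pos: [506.9, 306.6, 38.0]
tcp_rot: [179.9, -0.1, 90.0]
ft_force: [0.5, -1.1, -1.0]
finger_gap: 14.3
grip_force: 58.8
```

{"method": "carry_out", "body": {
  "commands": [
    {"jaw": 0.005,"translation": [0,0,0],"spin": 0},
    {"jaw": 0.005,"translation": [0,0,0.001],"spin": 0},
    {"jaw": 0.005,"translation": [0,0,0.001],"spin": 0},
    {"jaw": 0.005,"translation": [0,0,0.001],"spin": 0},
    {"jaw": 0.005,"translation": [0,0,0],"spin": 0},
    {"jaw": 0.005,"translation": [0,0,0],"spin": 0},
    {"jaw": 0.005,"translation": [0,0,0],"spin": 0},
    {"jaw": 0.005,"translation": [0,0,0],"spin": 0}
  ]
}}

```text
time: 17.57
tool_pos: [505.7, 306.0, 33.3]
tcp_rot: [-180.0, 0.0, 90.0]
ft_force: [-0.6, 0.5, -1.4]
finger_gap: 14.5
grip_force: 58.9
```

{"method": "carry_out", "body": {
  "commands": [
    {"jaw": 0.005,"translation": [0,0,0.0007],"spin": 0},
    {"jaw": 0.005,"translation": [0,0,0.0007],"spin": 0},
    {"jaw": 0.005,"translation": [0,0,0],"spin": 0},
    {"jaw": 0.005,"translation": [0,0,0],"spin": 0},
    {"jaw": 0.005,"translation": [0,0,0],"spin": 0},
    {"jaw": 0.005,"translation": [0,0,0],"spin": 0},
    {"jaw": 0.005,"translation": [0,0,0],"spin": 0},
    {"jaw": 0.005,"translation": [0,0,0],"spin": 0}
  ]
}}

```text
time: 18.23
tool_pos: [505.7, 306.0, 33.2]
tcp_rot: [-180.0, 0.0, 90.0]
ft_force: [-6.1, -3.2, 10.5]
finger_gap: 14.1
grip_force: 60.3
```

{"method": "carry_out", "body": {
  "commands": [
    {"jaw": 0.04,"translation": [0,0,0],"spin": 0},
    {"jaw": 0.04,"translation": [0,0,0],"spin": 0},
    {"jaw": 0.04,"translation": [0,0,0],"spin": 0},
    {"jaw": 0.04,"translation": [0,0,-0.02],"spin": 0},
    {"jaw": 0.04,"translation": [0,0,-0.035],"spin": 0},
    {"jaw": 0.04,"translation": [0,0,-0.035],"spin": 0},
    {"jaw": 0.04,"translation": [0,0,-0.03],"spin": 0},
    {"jaw": 0.04,"translation": [-0.017,-0.002,0],"spin": 0}
  ]
}}

```text
time: 18.9
tool_pos: [507.6, 292.7, 160.3]
tcp_rot: [179.4, -0.4, 90.1]
ft_force: [1.7, 1.1, 1.7]
finger_gap: 40.2
grip_force: 0.0
```

{"method": "carry_out", "body": {
  "commands": [
    {"jaw": 0.04,"translation": [-0.038,-0.005,0],"spin": 0},
    {"jaw": 0.04,"translation": [-0.038,-0.005,0],"spin": 0},
    {"jaw": 0.04,"translation": [-0.038,-0.005,0],"spin": 0},
    {"jaw": 0.04,"translation": [-0.038,-0.005,0],"spin": 0},
    {"jaw": 0.04,"translation": [-0.038,-0.005,0],"spin": 0},
    {"jaw": 0.04,"translation": [-0.038,-0.005,0],"spin": 0},
    {"jaw": 0.04,"translation": [-0.038,-0.005,0],"spin": 0},
    {"jaw": 0.04,"translation": [-0.038,-0.005,0],"spin": 0}
  ]
}}

```text
time: 19.57
tool_pos: [463.2, -16.6, 152.0]
tcp_rot: [180.0, 0.0, 90.0]
ft_force: [0.3, -0.4, 0.7]
finger_gap: 40.1
grip_force: 0.0
```

{"method": "carry_out", "body": {
  "commands": [
    {"jaw": 0.04,"translation": [-0.038,-0.005,0],"spin": 0},
    {"jaw": 0.04,"translation": [-0.038,-0.005,0],"spin": 0},
    {"jaw": 0.04,"translation": [-0.03,-0.004,0],"spin": 0},
    {"jaw": 0.04,"translation": [-0.016,0,0],"spin": 0},
    {"jaw": 0.04,"translation": [0,0,0],"spin": 0},
    {"jaw": 0.04,"translation": [0,0,0],"spin": 0},
    {"jaw": 0.04,"translation": [0,0,0],"spin": 0},
    {"jaw": 0.04,"translation": [0,0,0],"spin": 0}
  ]
}}

```text
time: 20.23
tool_pos: [449.8, -136.0, 151.8]
tcp_rot: [-180.0, -0.0, 90.1]
ft_force: [0.9, 0.1, 0.5]
finger_gap: 40.2
grip_force: 0.0
```

```bash
python3 -c "
from h import *
p=look('levelling_foot','star_knob_small');cv2.imwrite('pics/w7.png',p['pixels'])
print(r.sense()['tool_pos'])"
```

```text
20.23 [ 449.8 -136.   151.8] [-180.    -0.    90.1] 40.2
top levelling_foot [([189.0, 251.0], [501.3, 307.5], 0.56), ([274.0, 144.0], [754.7, 116.3], 0.38)]
top star_knob_small []
scene levelling_foot []
scene star_knob_small [([246.0, 286.0], [441.9, -144.0], 0.8), ([383.0, 375.0], [761.5, -136.2], 0.22)]
wrist levelling_foot []
wrist star_knob_small []
[ 449.75916196 -136.81413413  151.91966791]
```

View pics/w7.png

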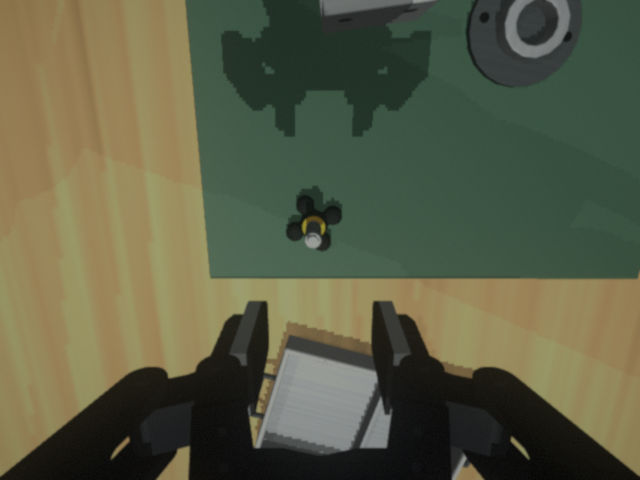

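The stud tip is at (313,241) and the knob head at (314,224), so the small knob stands at about x 445.7, y -137.4. Descending to grasp the stud.

{"method": "carry_out", "body": {
  "commands": [
    {"jaw": 0.04,"translation": [-0.001,-0.004,0.03],"spin": 0},
    {"jaw": 0.04,"translation": [0,0,0.036],"spin": 0},
    {"jaw": 0.04,"translation": [0,0,0.035],"spin": 0},
    {"jaw": 0.04,"translation": [0,0,0.02],"spin": 0},
    {"jaw": 0.04,"translation": [0,0,0.006],"spin": 0},
    {"jaw": 0.04,"translation": [0,0,0],"spin": 0},
    {"jaw": 0.04,"translation": [0,0,0],"spin": 0},
    {"jaw": 0.04,"translation": [0,0,0],"spin": 0}
  ]
}}

```text
time: 21.35
tool_pos: [447.3, -138.7, 26.9]
tcp_rot: [179.8, 0.1, 90.0]
ft_force: [0.2, -1.2, -0.1]
finger_gap: 40.2
grip_force: 0.0
```

{"method": "carry_out", "body": {
  "commands": [
    {"jaw": 0.002,"translation": [0,0,0],"spin": 0},
    {"jaw": 0.002,"translation": [0,0,0],"spin": 0},
    {"jaw": 0.002,"translation": [0,0,0],"spin": 0},
    {"jaw": 0.002,"translation": [0,0,0],"spin": 0},
    {"jaw": 0.002,"translation": [0,0,0],"spin": 0},
    {"jaw": 0.002,"translation": [0,0,0],"spin": 0},
    {"jaw": 0.002,"translation": [0,0,0],"spin": 0},
    {"jaw": 0.002,"translation": [0,0,0],"spin": 0}
  ],
  "squeeze": 40
}}

```text
time: 22.02
tool_pos: [446.7, -138.3, 26.1]
tcp_rot: [179.9, 0.0, 90.0]
ft_force: [-0.7, 1.0, 6.6]
finger_gap: 8.3
grip_force: 39.2
```

{"method": "carry_out", "body": {
  "commands": [
    {"jaw": 0.002,"translation": [0,0,-0.015],"spin": 0},
    {"jaw": 0.002,"translation": [0,0,-0.03],"spin": 0},
    {"jaw": 0.002,"translation": [0,0,-0.035],"spin": 0},
    {"jaw": 0.002,"translation": [0,0,-0.03],"spin": 0},
    {"jaw": 0.002,"translation": [0,0,0],"spin": 0},
    {"jaw": 0.002,"translation": [0,0,0],"spin": 0},
    {"jaw": 0.002,"translation": [0,0,0],"spin": 0},
    {"jaw": 0.002,"translation": [0,0,0],"spin": 0}
  ]
}}

```text
time: 22.68
tool_pos: [444.7, -137.6, 133.4]
tcp_rot: [-179.9, -0.1, 90.0]
ft_force: [0.1, -0.5, -0.6]
finger_gap: 8.3
grip_force: 39.1
```

{"method": "carry_out", "body": {
  "commands": [
    {"jaw": 0.002,"translation": [0.02,-0.001,0],"spin": 0},
    {"jaw": 0.002,"translation": [0.037,-0.0018,0],"spin": 0},
    {"jaw": 0.002,"translation": [0.037,-0.0018,0],"spin": 0},
    {"jaw": 0.002,"translation": [0.037,-0.0018,0],"spin": 0},
    {"jaw": 0.002,"translation": [0.037,-0.0018,0],"spin": 0},
    {"jaw": 0.002,"translation": [0.037,-0.0018,0],"spin": 0},
    {"jaw": 0.002,"translation": [0.037,-0.0018,0],"spin": 0},
    {"jaw": 0.002,"translation": [0.037,-0.0018,0],"spin": 0}
  ]
}}

```text
time: 23.35
tool_pos: [430.5, 142.5, 133.3]
tcp_rot: [-179.9, 0.0, 90.0]
ft_force: [-0.2, 0.8, -0.6]
finger_gap: 8.2
grip_force: 39.1
```

{"method": "carry_out", "body": {
  "commands": [
    {"jaw": 0.002,"translation": [0.037,-0.0018,0],"spin": 0},
    {"jaw": 0.002,"translation": [0.037,-0.0018,0],"spin": 0},
    {"jaw": 0.002,"translation": [0.037,-0.0018,0],"spin": 0},
    {"jaw": 0.002,"translation": [0.033,-0.0018,0],"spin": 0},
    {"jaw": 0.002,"translation": [0,0,0],"spin": 0},
    {"jaw": 0.002,"translation": [0,0,0],"spin": 0},
    {"jaw": 0.002,"translation": [0,0,0],"spin": 0},
    {"jaw": 0.002,"translation": [0,0,0],"spin": 0}
  ]
}}

```text
time: 24.02
tool_pos: [424.5, 283.8, 133.8]
tcp_rot: [-179.9, 0.1, 90.0]
ft_force: [0.4, 0.0, 0.1]
finger_gap: 8.5
grip_force: 39.1
```

```bash
python3 -c "
from h import *
p=look('levelling_foot','lock_nut','tray_three');cv2.imwrite('pics/w8.png',p['pixels'])
print(r.sense()['tool_pos'],proj(p,[424.5,285.5,3]))"
```

```text
24.02 [424.5 283.8 133.8] [-1.799e+02  1.000e-01  9.000e+01] 8.5
top levelling_foot [([194.0, 250.0], [503.9, 296.2], 0.59)]
top lock_nut [([187.0, 211.0], [594.7, 315.9], 0.59)]
top tray_three [([190.0, 247.0], [510.3, 305.5], 0.72), ([382.0, 144.0], [755.0, -136.5], 0.51)]
scene levelling_foot [([392.0, 168.0], [499.7, 310.2], 0.94)]
scene lock_nut []
scene tray_three [([391.0, 169.0], [498.7, 304.1], 0.59)]
wrist levelling_foot [([441.0, 193.0], [506.8, 307.9], 0.83)]
wrist lock_nut [([568.0, 166.0], [588.9, 325.8], 0.6)]
wrist tray_three []
[424.92988987 284.98390116 134.96972903] [318.78563312 224.53757148]
```

View pics/w8.png

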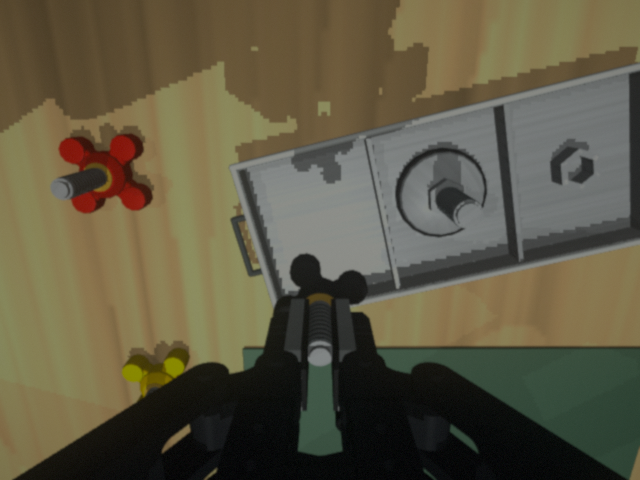

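Wrist view: the foot stands flat in the middle compartment at (442,195), and the knob hangs level above the near one. Lowering it.

{"method": "carry_out", "body": {
  "commands": [
    {"jaw": 0.002,"translation": [0.001,0.001,0.025],"spin": 0},
    {"jaw": 0.002,"translation": [0,0,0.035],"spin": 0},
    {"jaw": 0.002,"translation": [0,0,0.025],"spin": 0},
    {"jaw": 0.002,"translation": [0,0,0.012],"spin": 0},
    {"jaw": 0.002,"translation": [0,0,0.006],"spin": 0},
    {"jaw": 0.002,"translation": [0,0,0.003],"spin": 0},
    {"jaw": 0.002,"translation": [0,0,0],"spin": 0},
    {"jaw": 0.002,"translation": [0,0,0],"spin": 0}
  ]
}}

```text
time: 25.28
tool_pos: [427.1, 286.7, 30.5]
tcp_rot: [179.9, -0.1, 90.0]
ft_force: [-0.5, -0.6, -0.4]
finger_gap: 8.5
grip_force: 39.1
```

{"method": "carry_out", "body": {
  "commands": [
    {"jaw": 0.002,"translation": [0,0,0.001],"spin": 0},
    {"jaw": 0.002,"translation": [0,0,0.001],"spin": 0},
    {"jaw": 0.002,"translation": [0,0,0],"spin": 0},
    {"jaw": 0.002,"translation": [0,0,0],"spin": 0},
    {"jaw": 0.002,"translation": [0,0,0],"spin": 0},
    {"jaw": 0.002,"translation": [0,0,0],"spin": 0},
    {"jaw": 0.002,"translation": [0,0,0],"spin": 0},
    {"jaw": 0.002,"translation": [0,0,0],"spin": 0}
  ]
}}

```text
time: 25.95
tool_pos: [425.9, 286.0, 26.9]
tcp_rot: [-180.0, 0.0, 90.0]
ft_force: [-0.2, -0.1, -1.2]
finger_gap: 8.2
grip_force: 39.1
```

{"method": "carry_out", "body": {
  "commands": [
    {"jaw": 0.002,"translation": [0,0,0.0005],"spin": 0},
    {"jaw": 0.002,"translation": [0,0,0.0005],"spin": 0},
    {"jaw": 0.002,"translation": [0,0,0.0005],"spin": 0},
    {"jaw": 0.002,"translation": [0,0,0],"spin": 0},
    {"jaw": 0.002,"translation": [0,0,0],"spin": 0},
    {"jaw": 0.002,"translation": [0,0,0],"spin": 0},
    {"jaw": 0.002,"translation": [0,0,0],"spin": 0},
    {"jaw": 0.002,"translation": [0,0,0],"spin": 0}
  ]
}}

```text
time: 26.62
tool_pos: [426.0, 286.3, 26.1]
tcp_rot: [180.0, -0.0, 90.0]
ft_force: [-4.0, -0.7, 6.8]
finger_gap: 8.3
grip_force: 39.9
```

{"method": "carry_out", "body": {
  "commands": [
    {"jaw": 0.035,"translation": [0,0,0],"spin": 0},
    {"jaw": 0.035,"translation": [0,0,0],"spin": 0},
    {"jaw": 0.035,"translation": [0,0,0],"spin": 0},
    {"jaw": 0.035,"translation": [0,0,-0.02],"spin": 0},
    {"jaw": 0.035,"translation": [0,0,-0.035],"spin": 0},
    {"jaw": 0.04,"translation": [0,0,-0.035],"spin": 0},
    {"jaw": 0.04,"translation": [0,0,-0.035],"spin": 0},
    {"jaw": 0.04,"translation": [-0.015,0.004,0],"spin": 0}
  ]
}}

```text
time: 27.28
tool_pos: [433.4, 274.5, 158.7]
tcp_rot: [179.4, -0.4, 90.1]
ft_force: [2.0, 0.4, 1.4]
finger_gap: 40.3
grip_force: 0.0
```

{"method": "carry_out", "body": {
  "commands": [
    {"jaw": 0.04,"translation": [-0.035,0.009,0],"spin": 0},
    {"jaw": 0.04,"translation": [-0.035,0.009,0],"spin": 0},
    {"jaw": 0.04,"translation": [-0.035,0.009,0],"spin": 0},
    {"jaw": 0.04,"translation": [-0.03,0.008,0],"spin": 0},
    {"jaw": 0.04,"translation": [-0.015,0.0035,0],"spin": 0},
    {"jaw": 0.04,"translation": [0,0,0],"spin": 0},
    {"jaw": 0.04,"translation": [0,0,0],"spin": 0},
    {"jaw": 0.04,"translation": [0,0,0],"spin": 0}
  ]
}}

```text
time: 27.95
tool_pos: [468.2, 121.5, 150.2]
tcp_rot: [-180.0, -0.0, 90.0]
ft_force: [-0.5, 0.2, -0.1]
finger_gap: 39.6
grip_force: 0.0
```

```bash
python3 -c "
from h import *
p=look('star_knob_small','star_knob_large');cv2.imwrite('pics/w9.png',p['pixels'])
print(r.sense()['tool_pos'],proj(p,[468.5,121.5,63]))
i=p['pixels'].astype(int)
g=cv2.cvtColor(p['pixels'],6);q=proj(p,[468.5,121.5,63]).astype(int)
m=np.zeros_like(g);m[q[1]-30:q[1]+30,q[0]-30:q[0]+30]=1
ys,xs=np.where((g>130)&(m>0)&(i.max(2)-i.min(2)<25));print(len(xs),xs.mean() if len(xs) else 0,ys.mean() if len(xs) else 0)
if len(xs): print(ray(p,(xs.mean(),ys.mean()),63))"
```

```text
27.95 [468.2 121.5 150.2] [-180.   -0.   90.] 39.6
top star_knob_small []
top star_knob_large [([209.0, 159.0], [717.8, 266.8], 0.65), ([254.0, 340.0], [299.4, 152.6], 0.54), ([269.0, 265.0], [471.5, 121.9], 0.41)]
scene star_knob_small [([357.0, 162.0], [422.2, 275.0], 0.45)]
scene star_knob_large [([470.0, 222.0], [723.0, 273.1], 0.93), ([284.0, 168.0], [295.9, 155.2], 0.68), ([336.0, 212.0], [473.1, 117.9], 0.6)]
wrist star_knob_small [([452.0, 376.0], [578.2, -12.1], 0.26)]
wrist star_knob_large [([318.0, 219.0], [467.3, 122.1], 0.97), ([82.0, 168.0], [302.0, 158.9], 0.79)]
[468.30903849 121.34557933 150.3778326 ] [320.26284333 247.5869932 ]
246 319.0528455284553 247.109756097561
[467.78678825 121.79664582]
```

View pics/w9.png

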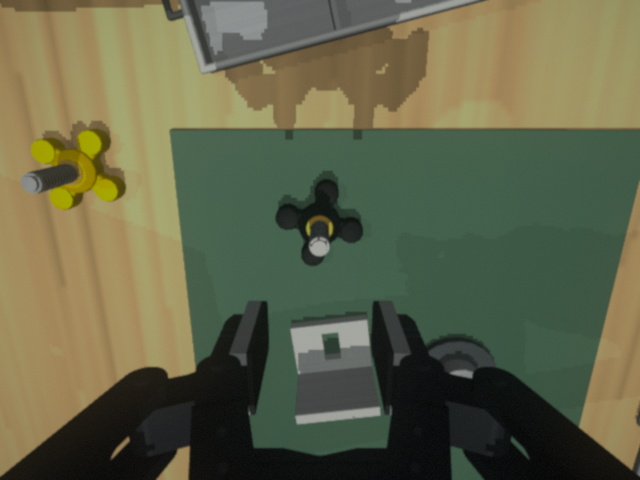

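The black large knob's stud tip is at (319,247), straight below the gripper. Descending and grasping.

{"method": "carry_out", "body": {
  "commands": [
    {"jaw": 0.04,"translation": [0,0,0.03],"spin": 0},
    {"jaw": 0.04,"translation": [0,0,0.036],"spin": 0},
    {"jaw": 0.04,"translation": [0,0,0.03],"spin": 0},
    {"jaw": 0.04,"translation": [0,0,0.018],"spin": 0},
    {"jaw": 0.04,"translation": [0,0,0.005],"spin": 0},
    {"jaw": 0.04,"translation": [0,0,0],"spin": 0},
    {"jaw": 0.04,"translation": [0,0,0],"spin": 0},
    {"jaw": 0.04,"translation": [0,0,0],"spin": 0}
  ]
}}

```text
time: 29.07
tool_pos: [470.0, 121.3, 33.3]
tcp_rot: [179.8, -0.0, 90.0]
ft_force: [0.9, -0.3, -0.7]
finger_gap: 39.9
grip_force: 0.0
```

{"method": "carry_out", "body": {
  "commands": [
    {"jaw": 0.002,"translation": [0,0,0],"spin": 0},
    {"jaw": 0.002,"translation": [0,0,0],"spin": 0},
    {"jaw": 0.002,"translation": [0,0,0],"spin": 0},
    {"jaw": 0.002,"translation": [0,0,0],"spin": 0},
    {"jaw": 0.002,"translation": [0,0,0],"spin": 0},
    {"jaw": 0.002,"translation": [0,0,0],"spin": 0},
    {"jaw": 0.002,"translation": [0,0,0],"spin": 0},
    {"jaw": 0.002,"translation": [0,0,0],"spin": 0}
  ],
  "squeeze": 50
}}

```text
time: 29.73
tool_pos: [469.6, 121.2, 32.8]
tcp_rot: [179.9, -0.0, 90.0]
ft_force: [-0.7, -0.2, 7.1]
finger_gap: 10.6
grip_force: 48.7
```

{"method": "carry_out", "body": {
  "commands": [
    {"jaw": 0.002,"translation": [0,0,-0.015],"spin": 0},
    {"jaw": 0.002,"translation": [0,0,-0.03],"spin": 0},
    {"jaw": 0.002,"translation": [0,0,-0.035],"spin": 0},
    {"jaw": 0.002,"translation": [0,0,-0.03],"spin": 0},
    {"jaw": 0.002,"translation": [0,0,0],"spin": 0},
    {"jaw": 0.002,"translation": [0,0,0],"spin": 0},
    {"jaw": 0.002,"translation": [0,0,0],"spin": 0},
    {"jaw": 0.002,"translation": [0,0,0],"spin": 0}
  ]
}}

```text
time: 30.4
tool_pos: [467.2, 120.8, 139.6]
tcp_rot: [-179.8, 0.0, 90.0]
ft_force: [-0.4, 0.4, -2.2]
finger_gap: 10.0
grip_force: 49.0
```

{"method": "carry_out", "body": {
  "commands": [
    {"jaw": 0.002,"translation": [-0.02,0.003,0],"spin": 0},
    {"jaw": 0.002,"translation": [-0.037,0.0052,0],"spin": 0},
    {"jaw": 0.002,"translation": [-0.037,0.0052,0],"spin": 0},
    {"jaw": 0.002,"translation": [-0.037,0.0052,0],"spin": 0},
    {"jaw": 0.002,"translation": [-0.037,0.0052,0],"spin": 0},
    {"jaw": 0.002,"translation": [-0.037,0.0052,0],"spin": 0},
    {"jaw": 0.002,"translation": [-0.037,0.0052,0],"spin": 0},
    {"jaw": 0.002,"translation": [-0.037,0.0052,0],"spin": 0}
  ]
}}

```text
time: 31.07
tool_pos: [506.5, -159.4, 139.3]
tcp_rot: [-179.8, -0.1, 90.0]
ft_force: [1.0, 0.7, -1.6]
finger_gap: 10.3
grip_force: 49.0
```

{"method": "carry_out", "body": {
  "commands": [
    {"jaw": 0.002,"translation": [-0.037,0.0052,0],"spin": 0},
    {"jaw": 0.002,"translation": [-0.037,0.0052,0],"spin": 0},
    {"jaw": 0.002,"translation": [-0.037,0.0052,0],"spin": 0},
    {"jaw": 0.002,"translation": [-0.037,0.0052,0],"spin": 0},
    {"jaw": 0.002,"translation": [-0.02,0.0023,0],"spin": 0},
    {"jaw": 0.002,"translation": [0,0,0],"spin": 0},
    {"jaw": 0.002,"translation": [0,0,0],"spin": 0},
    {"jaw": 0.002,"translation": [0,0,0],"spin": 0}
  ]
}}

```text
time: 31.73
tool_pos: [530.0, -324.9, 139.4]
tcp_rot: [-179.9, -0.1, 90.0]
ft_force: [0.4, -0.1, -1.2]
finger_gap: 10.3
grip_force: 49.0
```

```bash
python3 -c "
from h import *
p=look('tray_two')
print(r.sense()['tool_pos'])
i=p['pixels'].copy()
a=np.radians(-16.8)
for u,v,z in [(x,y,24) for x in(-85.5,85.5) for y in(-55,55)]+[(-42,0,3),(42,0,3),(0,-52,24),(0,52,24)]:
    q=proj(p,[490.5+u*np.cos(a)-v*np.sin(a),-313.5+u*np.sin(a)+v*np.cos(a),z]);cv2.circle(i,tuple(int(k) for k in q),3,(0,0,255),-1)
cv2.imwrite('pics/w10.png',i)"
```

```text
31.73 [ 530.  -324.9  139.4] [-1.799e+02 -1.000e-01  9.000e+01] 10.3
top tray_two [([458.0, 260.0], [484.9, -310.2], 0.55)]
scene tray_two [([201.0, 367.0], [490.9, -321.2], 0.89), ([341.0, 276.0], [579.9, -12.2], 0.49)]
wrist tray_two [([262.0, 209.0], [490.6, -314.1], 0.65)]
[ 531.07562643 -325.13427722  141.53620141]
```

View pics/w10.png

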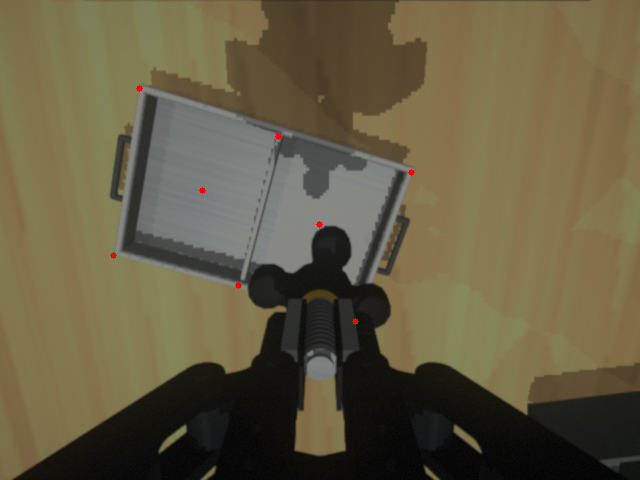

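The projected tray outline matches the picture, and the far compartment's centre at (319,224) is the target. Lowering the knob.

{"method": "carry_out", "body": {
  "commands": [
    {"jaw": 0.002,"translation": [0,0,0.025],"spin": 0},
    {"jaw": 0.002,"translation": [0,0,0.035],"spin": 0},
    {"jaw": 0.002,"translation": [0,0,0.025],"spin": 0},
    {"jaw": 0.002,"translation": [0,0,0.012],"spin": 0},
    {"jaw": 0.002,"translation": [0,0,0.006],"spin": 0},
    {"jaw": 0.002,"translation": [0,0,0.003],"spin": 0},
    {"jaw": 0.002,"translation": [0,0,0.001],"spin": 0},
    {"jaw": 0.002,"translation": [0,0,0],"spin": 0}
  ]
}}

```text
time: 32.7
tool_pos: [532.0, -326.8, 36.2]
tcp_rot: [179.9, 0.1, 90.0]
ft_force: [-1.0, 0.1, -0.5]
finger_gap: 10.5
grip_force: 49.0
```

{"method": "carry_out", "body": {
  "commands": [
    {"jaw": 0.002,"translation": [0,0,0.0005],"spin": 0},
    {"jaw": 0.002,"translation": [0,0,0.0005],"spin": 0},
    {"jaw": 0.002,"translation": [0,0,0.0005],"spin": 0},
    {"jaw": 0.002,"translation": [0,0,0],"spin": 0},
    {"jaw": 0.002,"translation": [0,0,0],"spin": 0},
    {"jaw": 0.002,"translation": [0,0,0],"spin": 0},
    {"jaw": 0.002,"translation": [0,0,0],"spin": 0},
    {"jaw": 0.002,"translation": [0,0,0],"spin": 0}
  ]
}}

```text
time: 33.37
tool_pos: [530.9, -326.1, 33.0]
tcp_rot: [180.0, 0.0, 90.0]
ft_force: [-0.1, -0.7, -0.9]
finger_gap: 10.2
grip_force: 49.1
```

{"method": "carry_out", "body": {
  "commands": [
    {"jaw": 0.002,"translation": [0,0,0.0005],"spin": 0},
    {"jaw": 0.002,"translation": [0,0,0.0005],"spin": 0},
    {"jaw": 0.002,"translation": [0,0,0.0005],"spin": 0},
    {"jaw": 0.002,"translation": [0,0,0],"spin": 0},
    {"jaw": 0.002,"translation": [0,0,0],"spin": 0},
    {"jaw": 0.002,"translation": [0,0,0],"spin": 0},
    {"jaw": 0.002,"translation": [0,0,0],"spin": 0},
    {"jaw": 0.002,"translation": [0,0,0],"spin": 0}
  ]
}}

```text
time: 34.03
tool_pos: [531.0, -326.1, 32.9]
tcp_rot: [-180.0, 0.0, 90.0]
ft_force: [-6.2, 3.6, 10.9]
finger_gap: 10.5
grip_force: 50.4
```

{"method": "carry_out", "body": {
  "commands": [
    {"jaw": 0.035,"translation": [0,0,0],"spin": 0},
    {"jaw": 0.035,"translation": [0,0,0],"spin": 0},
    {"jaw": 0.035,"translation": [0,0,0],"spin": 0},
    {"jaw": 0.035,"translation": [0,0,-0.02],"spin": 0},
    {"jaw": 0.035,"translation": [0,0,-0.035],"spin": 0},
    {"jaw": 0.04,"translation": [0,0,-0.035],"spin": 0},
    {"jaw": 0.04,"translation": [0,0,-0.035],"spin": 0},
    {"jaw": 0.04,"translation": [0.019,-0.004,0],"spin": 0}
  ]
}}

```text
time: 34.7
tool_pos: [530.8, -311.9, 165.8]
tcp_rot: [179.4, 0.5, 89.9]
ft_force: [1.1, -0.8, 1.4]
finger_gap: 39.7
grip_force: 0.0
```

{"method": "carry_out", "body": {
  "commands": [
    {"jaw": 0.04,"translation": [0.038,-0.006,0],"spin": 0},
    {"jaw": 0.04,"translation": [0.038,-0.006,0],"spin": 0},
    {"jaw": 0.04,"translation": [0.038,-0.006,0],"spin": 0},
    {"jaw": 0.04,"translation": [0.038,-0.006,0],"spin": 0},
    {"jaw": 0.04,"translation": [0.038,-0.006,0],"spin": 0},
    {"jaw": 0.04,"translation": [0.038,-0.006,0],"spin": 0},
    {"jaw": 0.04,"translation": [0.038,-0.006,0],"spin": 0},
    {"jaw": 0.04,"translation": [0.034,-0.005,0],"spin": 0}
  ]
}}

```text
time: 35.37
tool_pos: [479.2, -5.0, 156.4]
tcp_rot: [180.0, -0.0, 90.0]
ft_force: [0.2, 0.2, 0.2]
finger_gap: 39.7
grip_force: 0.0
```

{"method": "carry_out", "body": {
  "commands": [
    {"jaw": 0.04,"translation": [0,0,0],"spin": 0.12},
    {"jaw": 0.04,"translation": [0,0,0],"spin": 0.12},
    {"jaw": 0.04,"translation": [0,0,0],"spin": 0.12},
    {"jaw": 0.04,"translation": [0,0,0],"spin": 0.12},
    {"jaw": 0.04,"translation": [0,0,0],"spin": 0.12},
    {"jaw": 0.04,"translation": [0,0,0],"spin": 0.12},
    {"jaw": 0.04,"translation": [0,0,0],"spin": 0.12},
    {"jaw": 0.04,"translation": [0,0,0],"spin": 0.12}
  ]
}}

```text
time: 36.03
tool_pos: [479.9, -7.0, 156.3]
tcp_rot: [180.0, -0.0, 34.7]
ft_force: [0.1, -0.4, -0.0]
finger_gap: 39.8
grip_force: 0.0
```

{"method": "carry_out", "body": {
  "commands": [
    {"jaw": 0.04,"translation": [0,0,0],"spin": 0.12},
    {"jaw": 0.04,"translation": [0,0,0],"spin": 0.12},
    {"jaw": 0.04,"translation": [0,0,0],"spin": 0.12},
    {"jaw": 0.04,"translation": [0,0,0],"spin": 0.12},
    {"jaw": 0.04,"translation": [0,0,0],"spin": 0.016},
    {"jaw": 0.04,"translation": [0,0,0],"spin": 0},
    {"jaw": 0.04,"translation": [0,0,0],"spin": 0},
    {"jaw": 0.04,"translation": [0,0,0],"spin": 0}
  ]
}}

```text
time: 36.7
tool_pos: [479.9, -7.0, 156.4]
tcp_rot: [-180.0, 0.0, 6.7]
ft_force: [-0.1, -0.0, 1.3]
finger_gap: 40.0
grip_force: 0.0
```

```bash
python3 -c "
from h import *
p=look('stop_bracket','star_knob_large')
i=p['pixels'].copy();a=np.radians(96.6)
for u,v,z in [(x,y,58) for x in(-25,-17) for y in(-30,30)]:
    q=proj(p,[477.5+u*np.cos(a)-v*np.sin(a),14+u*np.sin(a)+v*np.cos(a),z]);print(q.round(1));cv2.circle(i,tuple(int(k) for k in q),2,(0,0,255),-1)
print(r.sense()['tool_pos'],r.sense()['joint_pos'])
cv2.imwrite('pics/w11.png',i)"
```

```text
36.7 [479.9  -7.  156.4] [-180.     0.     6.7] 40.0
top stop_bracket []
top star_knob_large [([182.0, 345.0], [287.3, 319.0], 0.63), ([255.0, 342.0], [295.1, 151.7], 0.6), ([462.0, 240.0], [532.1, -322.0], 0.56), ([208.0, 159.0], [718.3, 268.2], 0.52)]
scene stop_bracket [([307.0, 243.0], [474.8, 12.7], 0.58)]
scene star_knob_large [([470.0, 223.0], [725.8, 270.6], 0.74), ([287.0, 169.0], [304.9, 154.6], 0.6), ([214.0, 380.0], [527.8, -325.8], 0.59), ([323.0, 125.0], [280.0, 328.5], 0.46)]
wrist stop_bracket [([293.0, 216.0], [477.8, 13.4], 0.74)]
wrist star_knob_large [([108.0, 391.0], [305.1, 156.5], 0.88)]
[327.1 192.1]
[326.4 284.9]
[313.5 192.1]
[313.9 284.9]
[479.89375969  -7.02178445 156.38536237] [-6.96057728e+00 -8.66052231e+00  1.09202294e+02 -2.14736143e-03
  7.94586988e+01  7.64499898e+01]
```

View pics/w11.png

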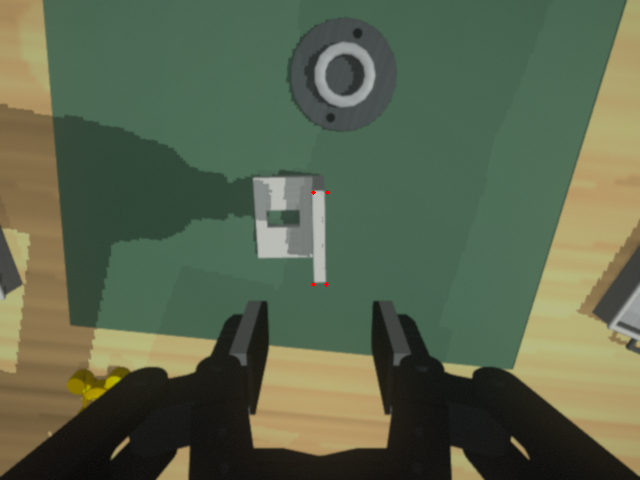

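The projected leg corners lie on the bracket's leg, around (320,238). Now I grasp the leg and lift.

{"method": "carry_out", "body": {
  "commands": [
    {"jaw": 0.04,"translation": [0,0,0.03],"spin": 0},
    {"jaw": 0.04,"translation": [0,0,0.036],"spin": 0},
    {"jaw": 0.04,"translation": [0,0,0.034],"spin": 0},
    {"jaw": 0.04,"translation": [0,0,0.02],"spin": 0},
    {"jaw": 0.04,"translation": [0,0,0.005],"spin": 0},
    {"jaw": 0.04,"translation": [0,0,0],"spin": 0},
    {"jaw": 0.04,"translation": [0,0,0],"spin": 0},
    {"jaw": 0.04,"translation": [0,0,0],"spin": 0}
  ]
}}

```text
time: 37.82
tool_pos: [481.7, -7.2, 33.5]
tcp_rot: [180.0, -0.2, 6.6]
ft_force: [-0.1, -0.3, 1.2]
finger_gap: 40.1
grip_force: 0.0
```

{"method": "carry_out", "body": {
  "commands": [
    {"jaw": 0.001,"translation": [0,0,0],"spin": 0},
    {"jaw": 0.001,"translation": [0,0,0],"spin": 0},
    {"jaw": 0.001,"translation": [0,0,0],"spin": 0},
    {"jaw": 0.001,"translation": [0,0,0],"spin": 0},
    {"jaw": 0.001,"translation": [0,0,0],"spin": 0},
    {"jaw": 0.001,"translation": [0,0,0],"spin": 0},
    {"jaw": 0.001,"translation": [0,0,0],"spin": 0},
    {"jaw": 0.001,"translation": [0,0,0],"spin": 0}
  ],
  "squeeze": 60
}}

```text
time: 38.48
tool_pos: [481.0, -6.9, 32.8]
tcp_rot: [180.0, -0.1, 6.6]
ft_force: [-1.3, -0.3, 6.4]
finger_gap: 7.3
grip_force: 59.0
```

{"method": "carry_out", "body": {
  "commands": [
    {"jaw": 0.001,"translation": [0,0,-0.015],"spin": 0},
    {"jaw": 0.001,"translation": [0,0,-0.03],"spin": 0},
    {"jaw": 0.001,"translation": [0,0,-0.035],"spin": 0},
    {"jaw": 0.001,"translation": [0,0,-0.03],"spin": 0},
    {"jaw": 0.001,"translation": [0,0,0],"spin": 0},
    {"jaw": 0.001,"translation": [0,0,0],"spin": 0},
    {"jaw": 0.001,"translation": [0,0,0],"spin": 0},
    {"jaw": 0.001,"translation": [0,0,0],"spin": 0}
  ]
}}

```text
time: 39.15
tool_pos: [478.7, -6.9, 139.7]
tcp_rot: [-180.0, 0.2, 6.6]
ft_force: [-0.1, 0.5, -1.6]
finger_gap: 6.6
grip_force: 58.8
```

{"method": "carry_out", "body": {
  "commands": [
    {"jaw": 0.001,"translation": [-0.005,0.02,0],"spin": 0},
    {"jaw": 0.001,"translation": [-0.008,0.034,0],"spin": 0},
    {"jaw": 0.001,"translation": [-0.008,0.034,0],"spin": 0},
    {"jaw": 0.001,"translation": [-0.008,0.034,0],"spin": 0},
    {"jaw": 0.001,"translation": [-0.008,0.034,0],"spin": 0},
    {"jaw": 0.001,"translation": [-0.008,0.034,0],"spin": 0},
    {"jaw": 0.001,"translation": [-0.008,0.034,0],"spin": 0},
    {"jaw": 0.001,"translation": [-0.008,0.034,0],"spin": 0}
  ]
}}

```text
time: 39.82
tool_pos: [447.3, -271.2, 139.3]
tcp_rot: [-179.9, 0.1, 6.6]
ft_force: [0.3, 0.4, -1.4]
finger_gap: 7.3
grip_force: 58.8
```

{"method": "carry_out", "body": {
  "commands": [
    {"jaw": 0.001,"translation": [-0.008,0.034,0],"spin": 0},
    {"jaw": 0.001,"translation": [-0.003,0.016,0],"spin": 0},
    {"jaw": 0.001,"translation": [0,0,0],"spin": 0.102},
    {"jaw": 0.001,"translation": [0,0,0],"spin": 0.102},
    {"jaw": 0.001,"translation": [0,0,0],"spin": 0.102},
    {"jaw": 0.001,"translation": [0,0,0],"spin": 0.102},
    {"jaw": 0.001,"translation": [0,0,0],"spin": 0},
    {"jaw": 0.001,"translation": [0,0,0],"spin": 0}
  ]
}}

```text
time: 40.48
tool_pos: [443.1, -320.4, 140.0]
tcp_rot: [-179.9, 0.1, -16.6]
ft_force: [-0.2, -0.5, -1.4]
finger_gap: 7.1
grip_force: 58.9
```

```bash
python3 -c "
from h import *
p=look('tray_two','stop_bracket','star_knob_large')
print(r.sense()['tool_pos'])"
```

```text
40.48 [ 443.1 -320.4  140. ] [-1.799e+02  1.000e-01 -1.660e+01] 7.1
top tray_two [([460.0, 260.0], [484.9, -316.4], 0.75)]
top stop_bracket [([463.0, 277.0], [446.4, -322.3], 0.65)]
top star_knob_large [([464.0, 241.0], [528.9, -324.3], 0.84), ([253.0, 339.0], [302.5, 155.2], 0.71), ([210.0, 159.0], [717.4, 264.9], 0.64), ([180.0, 345.0], [287.2, 323.3], 0.59)]
scene tray_two [([204.0, 364.0], [491.0, -313.8], 0.84)]
scene stop_bracket [([181.0, 320.0], [393.3, -276.8], 0.71)]
scene star_knob_large [([470.0, 223.0], [726.0, 271.1], 0.82), ([217.0, 382.0], [534.2, -325.6], 0.8), ([288.0, 167.0], [302.5, 161.8], 0.57), ([325.0, 127.0], [288.3, 325.4], 0.56)]
wrist tray_two [([284.0, 163.0], [490.5, -309.9], 0.85)]
wrist stop_bracket [([275.0, 288.0], [404.5, -274.2], 0.94)]
wrist star_knob_large [([290.0, 94.0], [530.7, -327.2], 0.78)]
[ 443.68692739 -321.2416474   141.45894285]
```

{"method": "carry_out", "body": {
  "commands": [
    {"jaw": 0.001,"translation": [0,0,0.025],"spin": 0},
    {"jaw": 0.001,"translation": [0,0,0.035],"spin": 0},
    {"jaw": 0.001,"translation": [0,0,0.025],"spin": 0},
    {"jaw": 0.001,"translation": [0,0,0.012],"spin": 0},
    {"jaw": 0.001,"translation": [0,0,0.006],"spin": 0},
    {"jaw": 0.001,"translation": [0,0,0.003],"spin": 0},
    {"jaw": 0.001,"translation": [0,0,0.001],"spin": 0},
    {"jaw": 0.001,"translation": [0,0,0],"spin": 0}
  ]
}}

```text
time: 41.75
tool_pos: [444.7, -322.1, 36.0]
tcp_rot: [179.9, -0.1, -16.8]
ft_force: [-0.0, 1.2, -2.3]
finger_gap: 7.0
grip_force: 58.9
```

{"method": "carry_out", "body": {
  "commands": [
    {"jaw": 0.001,"translation": [0,0,0.0005],"spin": 0},
    {"jaw": 0.001,"translation": [0,0,0.0005],"spin": 0},
    {"jaw": 0.001,"translation": [0,0,0.0005],"spin": 0},
    {"jaw": 0.001,"translation": [0,0,0.0005],"spin": 0},
    {"jaw": 0.001,"translation": [0,0,0],"spin": 0},
    {"jaw": 0.001,"translation": [0,0,0],"spin": 0},
    {"jaw": 0.001,"translation": [0,0,0],"spin": 0},
    {"jaw": 0.001,"translation": [0,0,0],"spin": 0}
  ]
}}

```text
time: 42.42
tool_pos: [443.9, -321.4, 32.8]
tcp_rot: [180.0, -0.0, -16.8]
ft_force: [0.0, 1.0, 4.2]
finger_gap: 7.0
grip_force: 59.5
```

{"method": "carry_out", "body": {
  "commands": [
    {"jaw": 0.001,"translation": [0,0,0.0005],"spin": 0},
    {"jaw": 0.001,"translation": [0,0,0.0003],"spin": 0},
    {"jaw": 0.001,"translation": [0,0,0],"spin": 0},
    {"jaw": 0.001,"translation": [0,0,0],"spin": 0},
    {"jaw": 0.001,"translation": [0,0,0],"spin": 0},
    {"jaw": 0.001,"translation": [0,0,0],"spin": 0},
    {"jaw": 0.001,"translation": [0,0,0],"spin": 0},
    {"jaw": 0.001,"translation": [0,0,0],"spin": 0}
  ]
}}

```text
time: 43.08
tool_pos: [444.0, -321.5, 32.8]
tcp_rot: [180.0, -0.0, -16.8]
ft_force: [-4.1, 2.2, 11.2]
finger_gap: 7.2
grip_force: 60.9
```

{"method": "carry_out", "body": {
  "commands": [
    {"jaw": 0.03,"translation": [0,0,0],"spin": 0},
    {"jaw": 0.03,"translation": [0,0,0],"spin": 0},
    {"jaw": 0.03,"translation": [0,0,0],"spin": 0},
    {"jaw": 0.03,"translation": [0,0,-0.02],"spin": 0},
    {"jaw": 0.03,"translation": [0,0,-0.035],"spin": 0},
    {"jaw": 0.03,"translation": [0,0,-0.035],"spin": 0},
    {"jaw": 0.03,"translation": [0,0,-0.035],"spin": 0},
    {"jaw": 0.03,"translation": [0,0,-0.03],"spin": 0}
  ]
}}

```text
time: 43.75
tool_pos: [443.7, -321.3, 188.8]
tcp_rot: [180.0, -0.1, -16.8]
ft_force: [0.6, -1.0, 0.5]
finger_gap: 30.2
grip_force: 0.0
```

{"method": "carry_out", "body": {
  "commands": [
    {"jaw": 0.03,"translation": [0,0,-0.03],"spin": 0},
    {"jaw": 0.03,"translation": [0,-0.035,-0.02],"spin": 0},
    {"jaw": 0.03,"translation": [0,-0.035,0],"spin": 0},
    {"jaw": 0.03,"translation": [0,-0.035,0],"spin": 0},
    {"jaw": 0.03,"translation": [0,-0.035,0],"spin": 0},
    {"jaw": 0.03,"translation": [0,-0.035,0],"spin": 0},
    {"jaw": 0.03,"translation": [0,0,0],"spin": 0},
    {"jaw": 0.03,"translation": [0,0,0],"spin": 0}
  ]
}}

```text
time: 44.42
tool_pos: [494.5, -152.0, 236.3]
tcp_rot: [180.0, 0.0, -16.6]
ft_force: [-0.2, -1.0, 0.5]
finger_gap: 30.2
grip_force: 0.0
```

```bash
python3 -c "
from h import *
look('tray_two','tray_three','stop_bracket','star_knob_large','star_knob_small','levelling_foot','lock_nut','blade_flange')
leg=[(a,b,z+3) for a in(-25,-17) for b in(-30,30) for z in(0,55)]
foot=[(a,b,z+3) for a in(-25,25) for b in(-30,30) for z in(0,8)]
for n in ['top','scene']:
    p,m=mask(n,'stop_bracket')
    if m is None: continue
    def f(x):
        S=sil(p,[x[0],x[1],x[2]/50],leg)|sil(p,[x[0],x[1],x[2]/50],foot);return -(S&m).sum()/(S|m).sum()
    x0=np.array([450,-301,np.radians(73)*50])
    o=minimize(f,x0,method='Nelder-Mead',options=dict(initial_simplex=np.array([x0]+[x0+5*v for v in np.eye(3)])));x0=o.x
    print(n,x0[:2],np.degrees(x0[2]/50),o.fun)
for t,x0,b in [('tray_three',[506,304,.23],box(255,110,24)),('tray_two',[490,-313,-.29],box(171,110,24))]:
    p,m=mask('scene',t)
    if m is not None:
        m=cv2.morphologyEx(m.astype(np.uint8),3,np.ones((25,25),np.uint8));m=cv2.morphologyEx(m,2,np.ones((9,9),np.uint8)).astype(bool);print(t,fit(p,m,x0,b))
"
```

```text
44.42 [ 494.5 -152.   236.3] [180.    0.  -16.6] 30.2
top tray_two []
top tray_three [([190.0, 248.0], [507.8, 304.7], 0.9), ([275.0, 142.0], [758.3, 113.3], 0.58)]
top stop_bracket [([453.0, 276.0], [447.8, -299.1], 0.82), ([195.0, 284.0], [426.2, 291.2], 0.51)]
top star_knob_large [([255.0, 340.0], [300.3, 151.1], 0.69), ([181.0, 345.0], [287.1, 320.1], 0.57), ([211.0, 160.0], [715.0, 262.8], 0.56)]
top star_knob_small [([197.0, 285.0], [424.4, 287.4], 0.52)]
top levelling_foot [([191.0, 252.0], [500.4, 302.2], 0.88)]
top lock_nut [([184.0, 215.0], [585.1, 321.7], 0.44), ([454.0, 279.0], [442.3, -300.8], 0.23)]
top blade_flange [([330.0, 217.0], [581.7, -17.4], 0.9), ([278.0, 141.0], [761.2, 104.9], 0.71)]
scene tray_two [([204.0, 368.0], [497.1, -320.6], 0.94), ([360.0, 160.0], [424.7, 285.3], 0.44), ([390.0, 168.0], [496.1, 307.4], 0.15)]
scene tray_three [([392.0, 169.0], [500.5, 305.8], 0.9), ([382.0, 372.0], [757.1, -133.4], 0.52)]
scene stop_bracket [([193.0, 348.0], [453.0, -304.5], 0.72), ([384.0, 375.0], [763.9, -134.4], 0.6)]
scene star_knob_large [([469.0, 223.0], [723.1
[... 332 characters left out ...]
.87)]
wrist tray_two [([488.0, 148.0], [490.4, -308.7], 0.72)]
wrist tray_three []
wrist stop_bracket [([488.0, 194.0], [449.6, -302.2], 0.7), ([486.0, 146.0], [493.2, -307.6], 0.2)]
wrist star_knob_large [([498.0, 96.0], [532.4, -324.8], 0.97), ([142.0, 152.0], [576.3, -11.1], 0.56)]
wrist star_knob_small []
wrist levelling_foot []
wrist lock_nut []
wrist blade_flange [([143.0, 154.0], [574.8, -11.5], 0.94)]
top [ 452.421875 -301.078125] 72.91047534451081 -0.29802955665024633
scene [ 448.60194412 -301.19713928] 73.15757479213396 -0.9000999000999002
tray_three (array([507.2, 307.1]), np.float64(13.5), np.float64(0.948))
tray_two (array([ 489.3, -312. ]), np.float64(-16.8), np.float64(0.946))
```

All five parts are measured in their compartments, and neither tray has shifted. Handing in.

```bash
python3 -c "
from bench import r
print(r.hand_in())"
```

```text
the job is handed in; nothing more can be done
None
```

I've handed the job in at about 45 s: the nut, foot and small star knob are in the three-compartment tray, and the angle bracket and large black star knob are in the two-compartment tray. By camera measurement each sits in its own compartment, and both trays are where they started. I checked the last two placements (large knob and bracket), plus the small knob, by measurement only, because the picture-viewing limit was used up; the hand-in returned no verdict.

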